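# Dump the objective can through the latched tipping bucket

### The job

Stand the white objective can upright in the yellow tipping bucket and let go of it. Then push the bucket's bar past the latch and all the way over until it bears firmly on its stop, which you must feel for without forcing it, so that the can drops into the white tray. Guide the bucket back without letting it fly, until it is latched at home again, and leave everything else where it stands.

Things in the scene. Friction and masses are not known exactly. Their poses are not given: they have to be found in the camera images.
- can: Objective can: white cylinder 32 mm in diameter with a black screw cap 34 mm in diameter, 59 mm tall (cap from 42 to 59 mm up), 60 g give or take; stands upright on the worktop. Origin at the centre of its underside, z up.
- tipper: The fixed tipper: aluminium base, two blue cheeks, white tray. Origin on the worktop below the middle of the bucket's hinge axis; x points the way the bucket dumps (to the tray), y along the hinge axis, z up. The hinge axis is 100 mm up. Cheeks (x -69 to 17 mm, y +-52 to +-58 mm) reach 126 mm up.
- bucket: Yellow bucket with steel push bar. Origin in the middle of the hinge axis; turns with the bucket. At home (axes parallel to the tipper's) the inside spans x -81 to 17 mm, y +-38 mm; side walls end 40 mm, the rear wall (x -85 mm) 52 mm above the axis; the front (+x) is open but for a 5 mm lip.
- bucket_floor (a point): Middle of the bucket's floor, on its upper face, where the can is to stand: 32 mm behind the hinge axis (-x) and 10 mm above it. Turns with the bucket.
- push_bar (a point): Middle of the push bar: round, 14 mm thick, along y, free for 72 mm between two stalks. At home 115 mm behind (-x) and 125 mm above the hinge axis; it travels on a 170 mm circle about that axis: to +x and up, then down. Push it from behind (its -x side) with closed fingers, tips about 15 mm below it, following the circle.
- bucket_hinge (a joint): Tip angle of the bucket, rad: 0 at home, growing as the bar is pushed towards the tray. A spring pushes it back all the way, with 3 to 7 N at the bar, and latches it again by itself. Let go when tipped it flies home far too fast: keep it under 2.5 rad/s until it is within 0.3 rad of home.
- tray_center (a point): Middle of the white tray's inside floor, 6 mm above the worktop, 110 mm from the hinge axis towards +x of the tipper. Inside the tray measures 182 mm along x and 142 mm along y, walls 50 mm high.
- blower: Bystander: dark rubber air blower with red nozzle, 49 mm wide, 98 mm tall; leave it.
- blue_vial: Bystander: small vial with blue cap, 22 mm wide, 47 mm tall; leave it.
- dish_a: Bystander: round dish, 60 mm wide, 14 mm high; leave it.
- latch (a point): The ball latch, a brass boss on the +y blue cheek (sticks out to y 74 mm of the tipper). It holds the bucket from 0 to about 0.14 rad; breaking it takes about 10 N at the bar; it then gives way at once.
- stop_housing (a point): Middle of the closed grey box on the -y cheek (88 mm square, to y -86 mm of the tipper). Inside is the rigid stop that ends the bucket's travel, set anew each time between 0.9 and 1.45 rad; it cannot be seen and must be felt: the force rises at once. Bearing firmly on it takes 4 N or more beyond the spring; 25 N on the bar would harm it, so go slowly.
- dish_b: Bystander: second round dish, 60 mm wide, 14 mm high; leave it.
- barlow: Bystander: black and red lens in a ring mount, 54 mm wide, 18 mm high; leave it.
- spanner: Bystander: flat steel spanner, 138 mm long, 5 mm high; leave it.
- clamp: Bystander: orange spring clamp, 87 mm long, 14 mm high; leave it.

How it is judged:
By the outcome, as a careful person would: the job done as asked, in the order asked, and still so for the second after the job is handed in, with the robot touching nothing.
It also fails if it takes over 67 s, if anything falls off the work surface, if the arm or the gripper's body presses on something with over 40 N, if the wrist force passes 120 N, or if a joint passes its speed limit or range.

### The arm

A 6-joint arm with a two-finger parallel gripper is mounted at the origin on a cart in front of the work surface, level with it; the furniture and walls round the work are solid. World frame = base frame: x ahead of the robot, y to its left, z up, the work surface at z = 0. Lengths are in m, angles in rad, forces in N, time in s.
With the tool pointing down it reaches from about 0.375 to 0.9 m from the base axis. Payload 3.1 kg.
Tool frame: the origin (TCP) lies on the centre line of the jaws, within the pads' length; the fingertips stand 25 mm ahead of it and the grasp point (between the pads) lies 6 mm ahead of it (robot.nose_length is the y of the fingertips in the tool frame, in m); y points along the fingers, z is the direction in which the jaws open and shut, and the axes are right-handed (so a half turn about y gives the same grasp; the last joint's range is limited). The gripper opens to 87 mm and grips with 3 to 60 N. Pads are 19 mm wide; open, the fingers measure 117 mm over their backs; the gripper's body (75 mm by 190 mm) begins 51 mm behind the grasp point.
Start: joints at [0.953, 0.527, 1.433, -0, 1.181, -0.178], TCP at [0.266, 0.566, 0.248] pointing down, gripper open.
Joint ranges: [-3.08, 3.08], [-0.75, 2.2], [0.22, 2.44], [-1.43, 4.57], [0, 2.65], [-2.85, 2.85]. Speed limits (rad/s): [2.79, 2.79, 3.14, 3.14, 3.14, 3.14].

### API

Orientations are given as a unit quaternion [x, y, z, w].
In Python, from rig import robot, eyes, ticket gives the robot as it stands.
- The arm moves only by the tool play_rows, never from a script. Its argument "series" is a list of rows, each a list of 7 numbers: the opening, from 0 (shut) to 1 (fully open), then the shift along the tool's x, y, z scaled (see below), then the turn, a rotation vector about the tool's x, y, z scaled (see below). In form: [[claw, dx, dy, dz, ax, ay, az], ...]. A call has 1 to 12 rows; each row shifts and turns the commanded pose from where the row before left it, along the tool's axes as they then stand; what a row does not reach is not made up. The controller multiplies each number of a shift by 100 mm and each number of a turn by 180 degrees. A row lasts 1/12 s, in which the tool goes at most 41.7 mm and 7.16 degrees, less where a joint would pass 70% of its speed; a pose out of reach is approached as far as the arm can. A call with a number of a shift or a turn outside -1 to 1 is refused whole. A call with a gripper value outside its range is refused whole. The fingers move at their own pace and stop on an object; "grip_force" is the grip in N (left out, the last holds). Time passes only in rows, so rows that do not move let the fingers close. It gives the time, the measured TCP pose, the force and the opening at its end, in the units of the state.
- robot.get_obs(): the state, without advancing time (a new reading comes with each control period).
- eyes.camera(name): name is "side" or "top" or "wrist"; returns the picture (400x640x3 uint8, red, green, blue); there is no depth.
- eyes.camera_params(name): a dict with "K" (3x3 intrinsics, pixels), "D" ([k1, k2, p1, p2, k3] as OpenCV has them; the pictures are not rectified), "rvec" (rotation vector, rad) and "tvec" (3), from world to camera coordinates, as OpenCV has them. Camera axes: x right, y down, z forward; pixel columns grow to the right and rows downward; lengths in m; the calibration is good to about 2 mm. A picture is of the moment at which its call begins: read the wrist's pose just before it. camera_params takes no time and is no camera call; for the wrist camera it gives the pose at the moment of the call.
- ticket.hand_in(): hands the job in, once; it reports no verdict.
The state is a dict: "time": time; "q": joint angles; "joint_velocities": joint speeds; "joint_torque": joint torques, N m; "position": TCP position; "tool_rot": TCP orientation; "ft_force": force on the tool from outside, world axes, zero at the start; "moment": the same for the moment, N m; "grip_width": finger opening in m.
Only numpy, scipy, OpenCV 4.12 (cv2) and the standard library are available. Lean on these libraries where they do the work, as an engineer would, in place of code of your own. Each camera call takes 0.05 s, during which the arm holds its last target.

## Working session

There is one attempt and no reset: what is moved stays moved. The work goes in short steps, Python scripts to look and compute and a tool call to move; the robot and the scene stay as the last step left them, time stands still between calls to the robot, and variables do not carry over. Pictures are saved under pics/ and viewed, and the job is handed in when it is done.

Besides the shell and the picture viewer there is one more tool, called after ">>>" as name(argument=value, ...) on one line, values as JSON. play_rows: Moves the arm, as the interface text tells. Its arguments: {"type":"object","properties":{"series":{"type":"array","items":{"type":"array","items":{"type":"number"}}},"grip_force":{"type":"number"}},"required":["series"]}

```bash
ls; mkdir -p pics
python3 - <<'E'
from rig import robot, eyes, ticket
import cv2
print(robot.get_obs(), robot.nose_length)
for n in ("side","top","wrist"):
    im=eyes.camera(n); cv2.imwrite(f"pics/{n}0.png",im[:,:,::-1]); 
    p=eyes.camera_params(n); print(n,{k:(v.tolist() if hasattr(v,'tolist') else v) for k,v in p.items()})
E
```

```text
pics
{'time': 0.0, 'q': array([ 9.52475223e-01,  5.28436342e-01,  1.43388485e+00,  1.17913919e-05,
        1.18137713e+00, -1.78496046e-01]), 'joint_velocities': array([-3.07294435e-04,  8.72865113e-04, -2.84074615e-04,  3.85806777e-05,
       -6.19130324e-04, -1.27245009e-03]), 'joint_torque': array([ 1.55247177e-03, -4.40032125e+01, -1.76596838e+01,  6.33475115e-02,
        5.81895432e-02, -1.74246779e-04]), 'position': array([0.26569009, 0.56498102, 0.24659544]), 'tool_rot': array([ 0.69076114, -0.15454512,  0.15396038, -0.6893918 ]), 'ft_force': array([-0.07044113,  0.75112908,  0.059602  ]), 'moment': array([-0.01858909, -0.02450694, -0.0284065 ]), 'grip_width': 0.08714107075126257} 0.025
side {'K': [[515.7731531758031, 0.0, 322.5676155380594], [0.0, 515.7731531758031, 190.85365887844293], [0.0, 0.0, 1.0]], 'D': [-0.15071514337798722, 0.0, 0.0, 0.0, 0.0], 'rvec': [0.38870159019657524, -2.5130748170578117, 1.5720992831783571], 'tvec': [0.5051630409334914, 0.19738602804429112, 1.6083455189799827]}
top {'K': [[427.6660816286135, 0.0, 316.4591994149665], [0.0, 427.6660816286135, 198.86482361082713], [0.0, 0.0, 1.0]], 'D': [-0.028694781265554293, 0.0, 0.0, 0.0, 0.0], 'rvec': [2.109234354291623, -2.1078499902408536, 0.22904233867690574], 'tvec': [0.07326836008961655, 0.5363413359245319, 1.1224673094457889]}
wrist {'K': [[353.19702790140445, 0.0, 320.60200356916323], [0.0, 353.19702790140445, 199.85651471759763], [0.0, 0.0, 1.0]], 'D': [-0.06979008636868884, 0.0, 0.0, 0.0, 0.0], 'rvec': [-2.4365266745439675, -1.546067936401503, -0.22425423138208497], 'tvec': [-0.6237654467338644, -0.034664505987528765, 0.3926926953971509]}
```

View pics/top0.png

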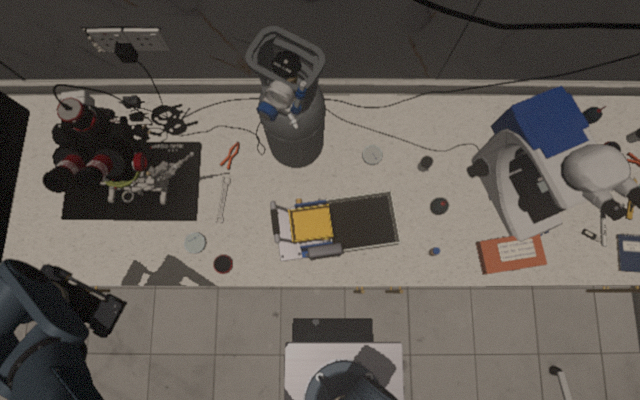

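View pics/side0.png

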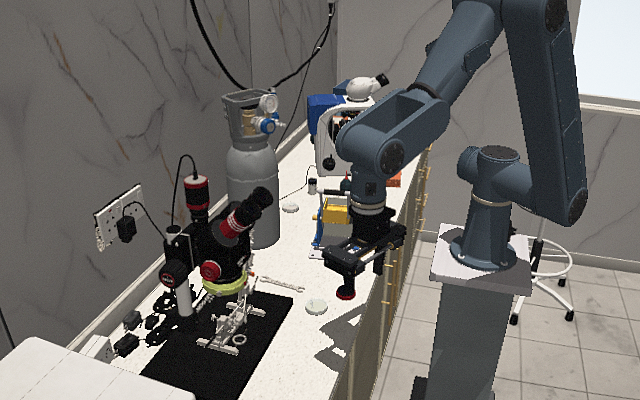

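View pics/wrist0.png

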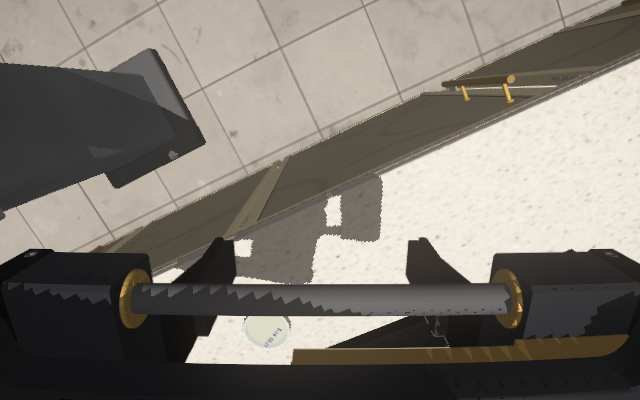

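```bash
cat > h.py <<'E'
import numpy as np, cv2
from scipy.spatial.transform import Rotation as R
from rig import robot, eyes
def par(n):
    p=eyes.camera_params(n); return [np.array(p[k],float) for k in("K","D","rvec","tvec")]
def ray(n,uv,z,P=None):
    K,D,r,t=P or par(n); x=cv2.undistortPoints(np.array([[uv]],float),K,D)[0,0]
    Rm=cv2.Rodrigues(r)[0]; c=-Rm.T@t.ravel(); d=Rm.T@np.array([x[0],x[1],1]); return c+d*(z-c[2])/d[2]
def proj(n,X,P=None):
    K,D,r,t=P or par(n); return cv2.projectPoints(np.array(X,float).reshape(-1,3),r,t,K,D)[0].reshape(-1,2)
def crop(src,out,x0,y0,x1,y1,s):
    im=cv2.imread(src); cv2.imwrite(out,cv2.resize(im[y0:y1,x0:x1],None,fx=s,fy=s,interpolation=cv2.INTER_CUBIC))
E
python3 - <<'E'
from h import *
crop("pics/top0.png","pics/t1.png",260,140,460,280,4)
crop("pics/side0.png","pics/s1.png",260,140,420,260,5)
E
```

```text
(no output)
```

View pics/t1.png

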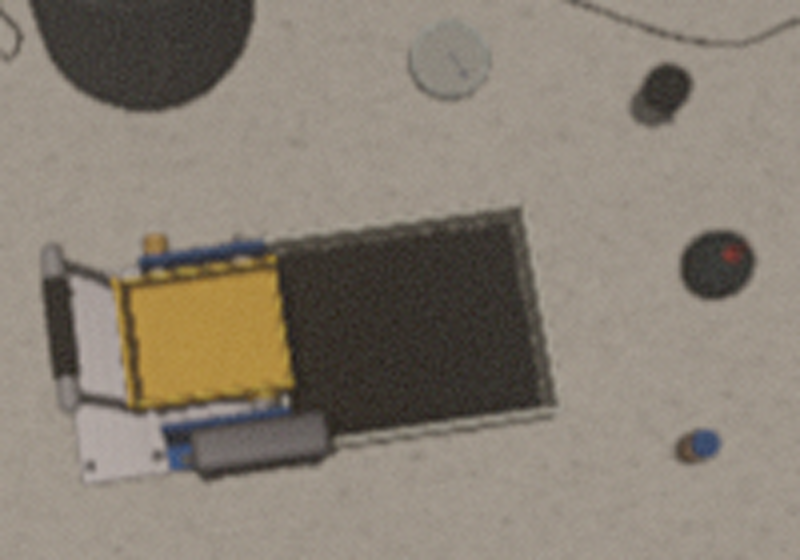

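View pics/s1.png

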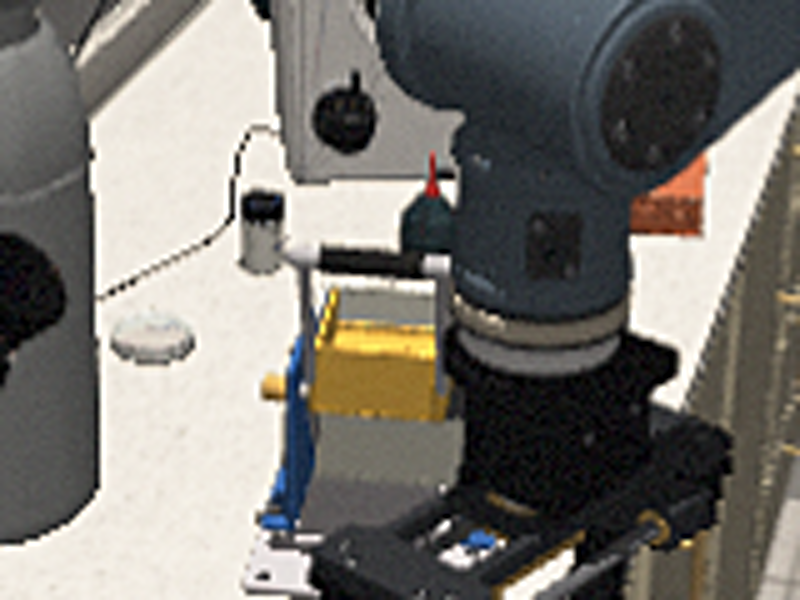

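Run:
```python
from h import *
P=par("top")
def w(u,v,z): return ray("top",(260+u/4,140+v/4),z,P)
print("can cap",w(667,88,.059), "can shadowside base",w(652,106,0.0))
a=w(520,208,.05);b=w(555,408,.05);print("tray far corners",a,b,(a+b)/2,np.linalg.norm(a-b))
d=(b-a);yaw=np.arctan2(*( (np.array([-d[1],d[0]]))[::-1]));print("yaw",yaw)
c=w(52,248,.225);e=w(72,405,.225);print("bar ends",c,e,(c+e)/2,np.linalg.norm(c-e)); d=e-c;print(np.arctan2(d[0],-d[1]))
for u,v in((335,440),(275,243)): print(w(u,v,.05))
```

```text
can cap [ 0.64259271 -0.23703232  0.059     ] can shadowside base [ 0.64703525 -0.24112498  0.        ]
tray far corners [ 0.5577847  -0.13166801  0.05      ] [ 0.41795671 -0.150535    0.05      ] [ 0.48787071 -0.14110151  0.05      ] 0.14109511301129862
yaw -1.4366763194746017
bar ends [0.49214076 0.17624796 0.225     ] [0.39947023 0.16266269 0.225     ] [0.44580549 0.16945532 0.225     ] 0.09366101893748459
-1.4252356595874645
[ 0.39624576 -0.00040571  0.05      ]
[0.53267313 0.03948675 0.05      ]
```

```bash
cat >> h.py <<'E'
def state():
    o=robot.get_obs(); M=R.from_quat(o['tool_rot']).as_matrix(); return o,M
def delta(target,jaw=None):
    "shift in tool units and turn about tool y (units) so tool z -> jaw angle"
    o,M=state(); d=M.T@(np.array(target)-o['position'])/.1
    t=0
    if jaw is not None:
        zt=M.T@np.array([np.cos(jaw),np.sin(jaw),0]); t=np.arctan2(zt[0],zt[2])/np.pi
    return np.round(d,3),round(t,4)
E
python3 - <<'E'
from h import *
o,M=state(); print(M.round(3))
K,D,r,t=par("wrist"); Rm=cv2.Rodrigues(r)[0]; c=-Rm.T@t; print("cam",c, M.T@(c-o['position']), (M.T@Rm.T).round(3))
print(ray("top",(280,60),.5),ray("top",(295,166),0),ray("top",(470,170),.15))
j=-.45
print(delta([.62,-.19,.35],j),M[:,2])
E
```

```text
[[ 0.905 -0.001  0.426]
 [-0.426 -0.001  0.905]
 [-0.    -1.    -0.002]]
cam [0.19410047 0.59904096 0.38466538] [-7.93469974e-02 -1.37853153e-01 -3.80613778e-05] [[ 0.     0.958  0.288]
 [ 0.001 -0.288  0.958]
 [ 1.    -0.    -0.001]]
[0.70086908 0.14135133 0.5       ] [0.64804457 0.13685713 0.        ] [ 0.59297577 -0.32369997  0.15      ]
(array([ 6.42 , -1.025, -5.326]), np.float64(0.5032)) [ 0.42575584  0.90483662 -0.00163264]
```

>>> play_rows(series=[[1,0.253,-0.111,-0.198,0,0,0],[1,0.253,-0.111,-0.198,0,0,0],[1,0.253,-0.111,-0.198,0,0,0],[1,0.253,-0.111,-0.198,0,0,0],[1,0.253,-0.111,-0.198,0,0,0],[1,0.253,-0.111,-0.198,0,0,0],[1,0.253,-0.111,-0.198,0,0,0],[1,0.253,-0.111,-0.198,0,0,0],[1,0.253,-0.111,-0.198,0,0,0],[1,0.253,-0.111,-0.198,0,0,0],[1,0.253,-0.111,-0.198,0,0,0],[1,0.253,-0.111,-0.198,0,0,0]])

```text
time: 1.15
position: [0.4397, 0.2197, 0.3811]
tool_rot: [0.69, -0.154, 0.154, -0.69]
ft_force: [1.2, 0.8, 0.1]
grip_width: 0.087
```

>>> play_rows(series=[[1,0,0,0,0,0.0353,0],[1,0,0,0,0,0.0353,0],[1,0,0,0,0,0.0353,0],[1,0,0,0,0,0.0353,0],[1,0,0,0,0,0.0353,0],[1,0,0,0,0,0.0353,0],[1,0,0,0,0,0.0353,0],[1,0,0,0,0,0.0353,0],[1,0,0,0,0,0.0353,0],[1,0,0,0,0,0,0],[1,0,0,0,0,0,0]])

```text
time: 2.07
position: [0.4394, 0.2212, 0.3805]
tool_rot: [0.533, -0.465, 0.465, -0.533]
ft_force: [0.8, -0.3, 0.1]
grip_width: 0.0873
```

Run:
```python
from h import *
o,M=state(); print(o['time'],o['position'],M[:,2],o['q'],o['ft_force'])
import pickle; P=par("wrist"); im=eyes.camera("wrist"); pickle.dump(P,open("w1.pkl","wb"))
cv2.imwrite("pics/w1.png",im[:,:,::-1])
im=eyes.camera("side"); cv2.imwrite("pics/s2.png",im[:,:,::-1])
crop("pics/s2.png","pics/s2c.png",260,120,420,240,5)
```

```text
2.0667 [0.43938303 0.2212093  0.38051847] [ 9.90802062e-01  1.35317660e-01 -6.35593462e-04] [ 2.38819785e-01  2.02043196e-01  1.56768618e+00 -2.84685758e-05
  1.37250515e+00  1.03091280e-01] [ 0.75431359 -0.33441323  0.08724638]
```

View pics/w1.png

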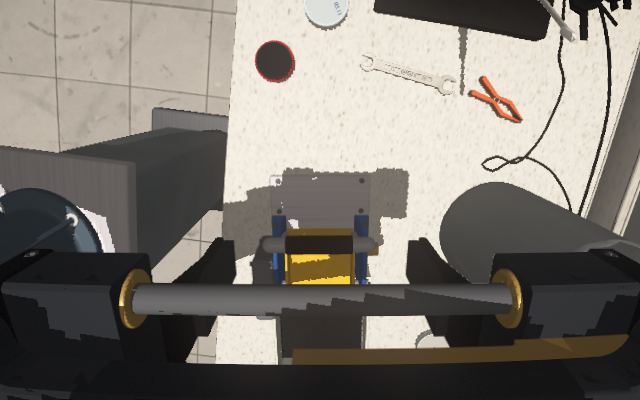

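View pics/s2c.png

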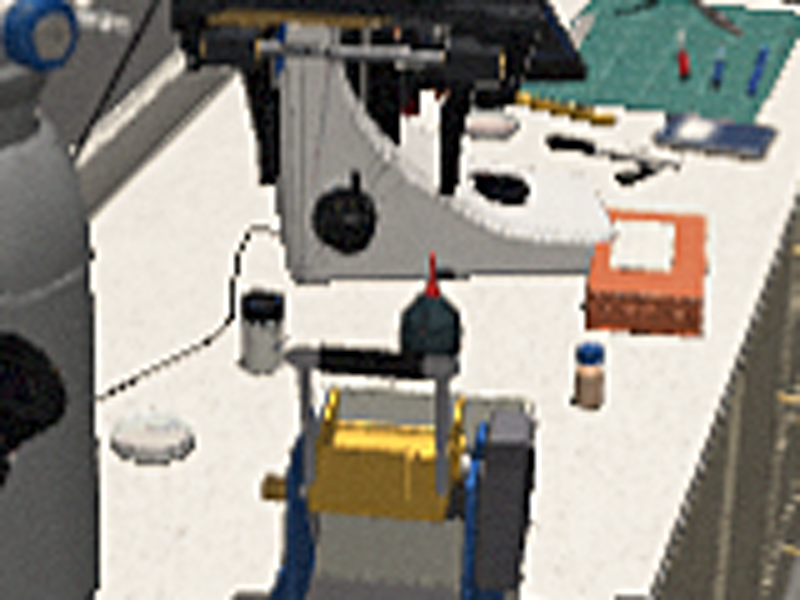

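Run:
```python
from h import *
import pickle
P=pickle.load(open("w1.pkl","rb"))
a=ray("wrist",(286,244.5),.225,P);b=ray("wrist",(353,245),.225,P)
print(a,b,(a+b)/2,np.linalg.norm(a-b)); d=b-a; print(np.arctan2(d[1],d[0]))
for px in((261,245),(382,243)): print(ray("wrist",px,.225,P))
for t in((.461,.057),):
  th=-1.436
  def T(x,y,z): 
    c,s=np.cos(th),np.sin(th); return [t[0]+c*x-s*y,t[1]+s*x+c*y,z]
  pts=[T(-115,0,225)]
  pts=[T(x/1000,y/1000,z/1000) for x,y,z in((-115,-36,225),(-115,36,225),(201,-71,50),(201,71,50),(17,38,140),(17,-38,140),(-85,38,152),(-85,-38,152),(-69,58,126),(17,58,126),(-69,-58,126))]
  for n,PP in(("top",None),("wrist",P),("side",None)):
    f={"top":"pics/top0.png","wrist":"pics/w1.png","side":"pics/s2.png"}[n]
    im=cv2.imread(f); 
    q=proj(n,pts,PP); x0,y0,w,h=(260,160,150,105) if n=="top" else (230,160,200,150) if n=="wrist" else (280,170,120,90)
    s=4 if n!="side" else 6
    im=cv2.resize(im[y0:y0+h,x0:x0+w],None,fx=s,fy=s,interpolation=cv2.INTER_CUBIC)
    for u,v in q: cv2.circle(im,(int((u-x0+.5)*s),int((v-y0+.5)*s)),3,(0,0,255) if n!="x" else 0,-1)
    cv2.imwrite(f"pics/ov_{n}.png",im)
# can by side
print(ray("side",(260+263/5,120+297/5),.059),ray("side",(260+262/5,120+366/5),.0), proj("side",[[.6426,-.237,.059]]))
```

```text
[0.41494648 0.1661551  0.225     ] [0.47500183 0.17386448 0.225     ] [0.44497415 0.17000979 0.225     ] 0.06054816189521057
0.1276729081459804
[0.39253528 0.16253807 0.225     ]
[0.50069347 0.17928994 0.225     ]
[ 0.64324216 -0.23819504  0.059     ] [ 6.44343930e-01 -2.39136239e-01 -1.11022302e-16] [[312.66202661 179.54759201]]
```

View pics/ov_top.png

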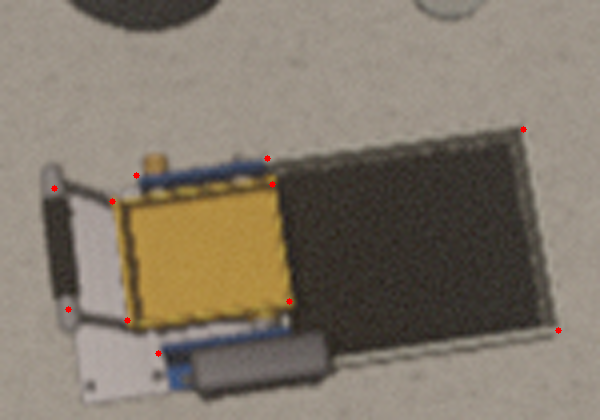

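View pics/ov_wrist.png

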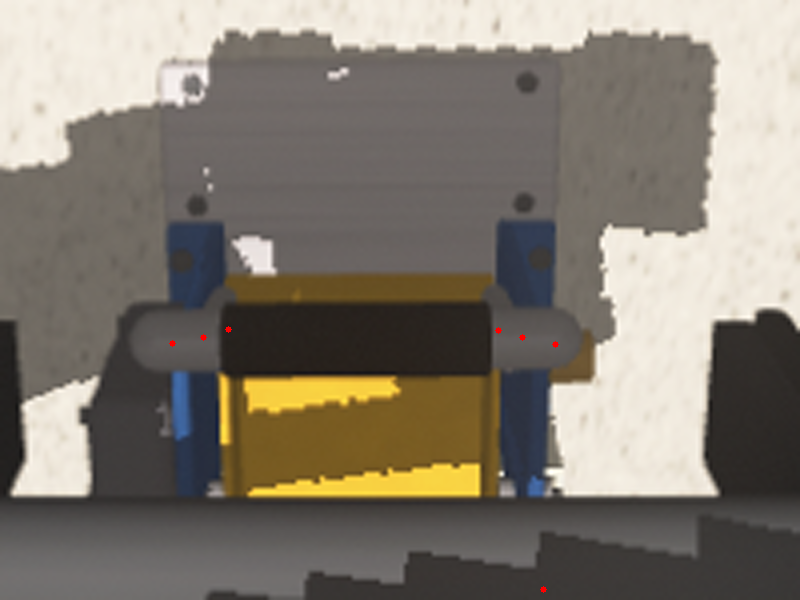

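View pics/ov_side.png

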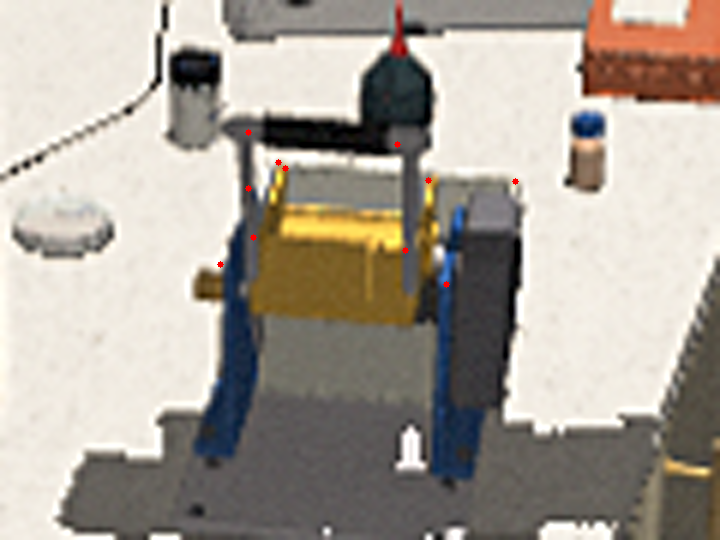

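>>> play_rows(series=[[0.7,0.39,0,0.113,0,0,0],[0.7,0.39,0,0.113,0,0,0],[0.7,0.39,0,0.113,0,0,0],[0.7,0.39,0,0.113,0,0,0],[0.7,0.39,0,0.113,0,0,0],[0.7,0.39,0,0.113,0,0,0],[0.7,0.39,0,0.113,0,0,0],[0.7,0.39,0,0.113,0,0,0],[0.7,0.39,0,0.113,0,0,0],[0.7,0.39,0,0.113,0,0,0],[0.7,0.39,0,0.113,0,0,0],[0.7,0.39,0,0.113,0,0,0]])

```text
time: 3.17
position: [0.6364, -0.2266, 0.3805]
tool_rot: [-0.532, 0.465, -0.465, 0.532]
ft_force: [0.7, 0.8, 0.0]
grip_width: 0.061
```

>>> play_rows(series=[[0.7,0.144,0,0.04,0,0,0],[0.7,0,0.3,0,0,0.0372,0],[0.7,0,0.3,0,0,0.0372,0],[0.7,0,0.3,0,0,0.0372,0],[0.7,0,0.3,0,0,0.0372,0],[0.7,0,0.3,0,0,0.0372,0],[0.7,0,0.3,0,0,0,0],[0.7,0,0.2,0,0,0,0],[0.7,0,0,0,0,0,0],[0.7,0,0,0,0,0,0]])

```text
time: 4.0
position: [0.6414, -0.2381, 0.1795]
tool_rot: [-0.376, 0.6, -0.598, 0.375]
ft_force: [0.2, -0.5, 0.4]
grip_width: 0.0612
```

Run:
```python
from h import *
o,M=state(); print(o['time'],o['position'],M.round(3),o['q'],o['ft_force'],o['grip_width'])
print(delta([.643,-.238,.058],-.45))
P=par("wrist"); im=eyes.camera("wrist")
print(proj("wrist",[[.643,-.238,.059],[.643,-.238,.0]],P)); im=im[:,:,::-1].copy()
cv2.imwrite("pics/w2.png",im)
im=eyes.camera("side"); cv2.imwrite("pics/s3.png",im[:,:,::-1])
crop("pics/s3.png","pics/s3c.png",260,100,420,220,5)
```

```text
4.0 [ 0.64135872 -0.23808273  0.17946039] [[-0.435 -0.003  0.9  ]
 [-0.9    0.002 -0.435]
 [-0.    -1.    -0.003]] [-5.18415960e-01  6.82116822e-01  1.33075924e+00 -1.39157356e-05
  1.13181098e+00 -6.79977664e-02] [ 0.23154527 -0.52493897  0.35090858] 0.06116014486509772
(array([-0.008,  1.215,  0.018]), np.float64(-0.0001))
[[323.24754557 200.59224252]
 [322.99053802 182.06738708]]
```

View pics/w2.png

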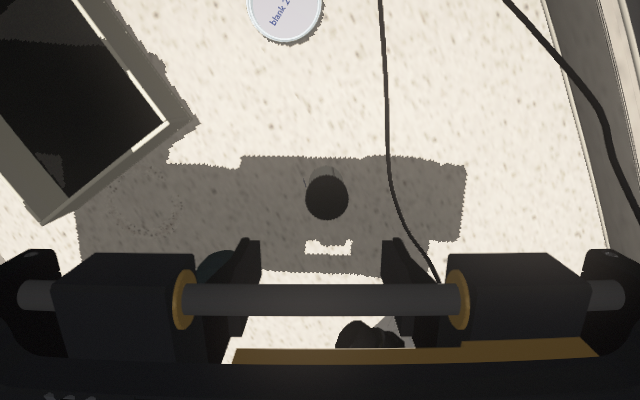

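View pics/s3c.png

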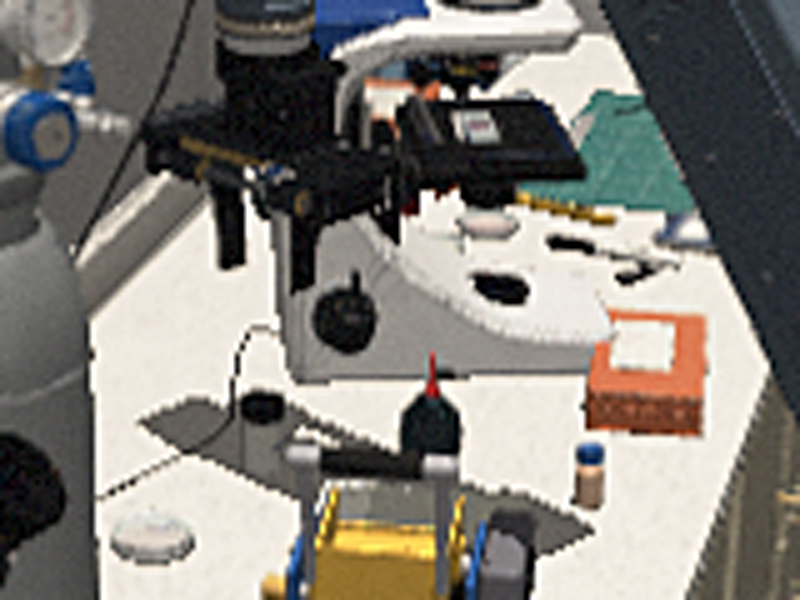

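```bash
python3 - <<'E'
from h import *
print("can",ray("wrist",(326.5,197.5),.059))
f=lambda u,v,z: ray("side",(260+u/5,100+v/5),z).round(3)
print("scope",f(295,380,0),f(610,340,0.0),f(345,315,.06))
print("blower",ray("top",(260+717/4,140+265/4),.04))
o,M=state(); c=np.array([.644,-.238]);
for a in(-.45,):
  for s in(1,-1):
    for r in(1,-1): print(c+s*.095*np.array([np.cos(a),np.sin(a)])+r*.0375*np.array([-np.sin(a),np.cos(a)]))
E
python3 - <<'E'
import sys; sys.path.insert(0,'.')
from h import *
crop("pics/top0.png","pics/t2.png",400,80,600,230,4)
E
```

```text
can [ 0.64838421 -0.23902327  0.059     ]
scope [ 0.669 -0.4    0.   ] [ 0.437 -0.565  0.   ] [ 0.629 -0.409  0.06 ]
blower [ 0.51930275 -0.27020936  0.04      ]
[ 0.74585368 -0.24555496]
[ 0.71323127 -0.31308849]
[ 0.57476873 -0.16291151]
[ 0.54214632 -0.23044504]
```

View pics/t2.png

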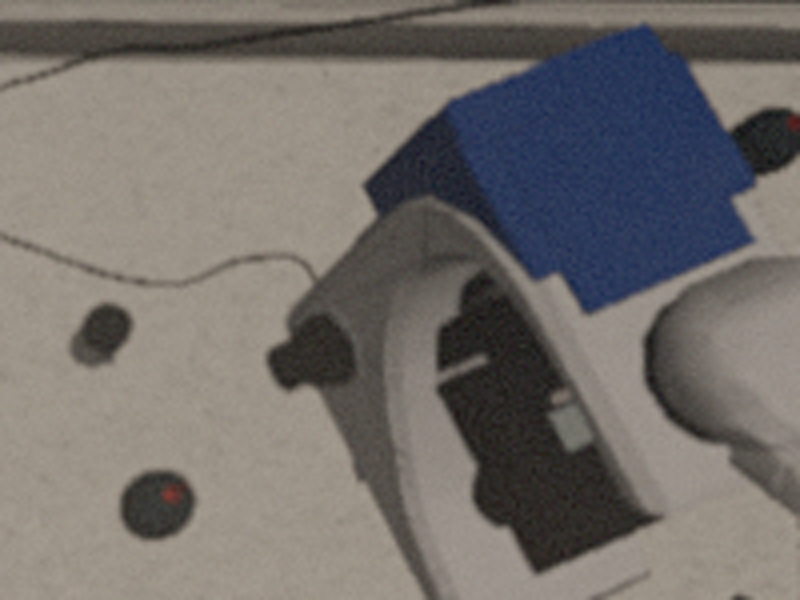

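Run:
```python
from h import *
print(delta([.6455,-.2385,.058],-.45))
```

```text
(array([-0.015,  1.245,  0.015]), np.float64(-0.0002))
```

>>> play_rows(series=[[0.7,0,0.25,0.04,0,0,0],[0.7,0,0.25,0,0,0,0],[0.7,0,0.25,0,0,0,0],[0.7,0,0.2,0,0,0,0],[0.7,0,0.15,0,0,0,0],[0.7,0,0.05,0,0,0,0],[0.7,0,0,0,0,0,0],[0.7,0,0,0,0,0,0]])

```text
time: 4.77
position: [0.6468, -0.2408, 0.0676]
tool_rot: [0.375, -0.598, 0.6, -0.376]
ft_force: [0.4, -0.1, -0.3]
grip_width: 0.0612
```

Run:
```python
from h import *
o,M=state(); print(o['position'],o['ft_force'])
print(delta([.6455,-.2385,.058],-.45))
im=eyes.camera("wrist");cv2.imwrite("pics/w3.png",im[:,:,::-1])
```

```text
[ 0.64676239 -0.24080737  0.06762297] [ 0.4459315  -0.09400573 -0.30955895]
(array([-0.015,  0.096, -0.022]), np.float64(-0.0004))
```

View pics/w3.png

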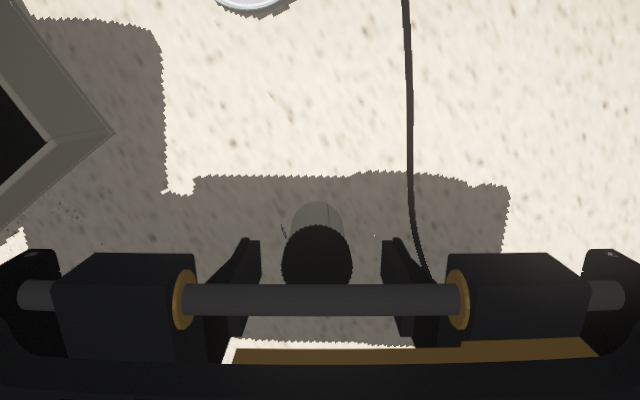

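>>> play_rows(series=[[0.7,-0.01,0.095,0,0,0,0],[0.7,0,0,0,0,0,0],[0.2,0,0,0,0,0,0],[0.2,0,0,0,0,0,0],[0.2,0,0,0,0,0,0],[0.2,0,0,0,0,0,0],[0.2,0,0,0,0,0,0],[0.2,0,0,0,0,0,0]], grip_force=15)

```text
time: 5.48
position: [0.646, -0.2393, 0.0564]
tool_rot: [0.375, -0.599, 0.599, -0.375]
ft_force: [0.3, 0.0, 1.3]
grip_width: 0.0325
```

Run:
```python
from h import *
o,M=state(); print(o['position'],o['ft_force'],o['grip_width'])
print(delta([.6455,-.2385,.058],-.45))
im=eyes.camera("wrist");cv2.imwrite("pics/w4.png",im[:,:,::-1])
```

```text
[ 0.64599377 -0.23927296  0.05638887] [0.28231498 0.04299469 1.31338753] 0.03251712361423168
(array([-0.005, -0.016, -0.008]), np.float64(-0.0005))
```

View pics/w4.png

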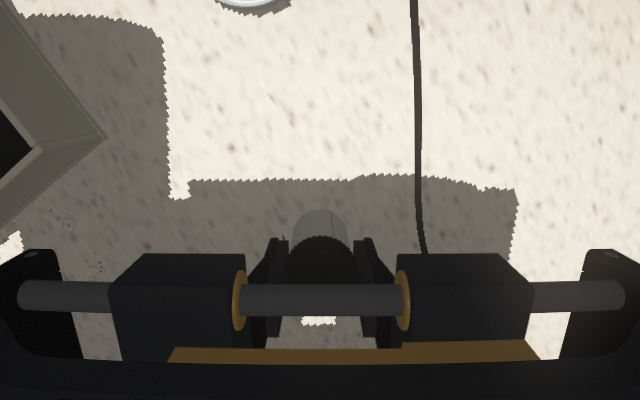

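>>> play_rows(series=[[0.2,0,0.0,0,0,0,0],[0.2,0,-0.15,0,0,0,0],[0.2,0,-0.3,0,0,0,0],[0.2,0,-0.4,0,0,0,0],[0.2,0,-0.4,0,0,0,0],[0.2,0,-0.4,0,0,-0.0372,0],[0.2,0,-0.4,0,0,-0.0372,0],[0.2,0,-0.1,0,0,-0.0372,0],[0.2,0,0,0,0,-0.0372,0],[0.2,0,0,0,0,-0.0372,0],[0.2,0,0,0,0,0,0]])

```text
time: 6.45
position: [0.6458, -0.2391, 0.2731]
tool_rot: [-0.532, 0.465, -0.466, 0.533]
ft_force: [-1.6, 0.1, -0.3]
grip_width: 0.0321
```

Run:
```python
from h import *
o,M=state(); print(o['position'],o['ft_force'],o['grip_width'],M.round(3))
print(delta([.4562,.0877,.235],.1338))
```

```text
[ 0.64582746 -0.23911139  0.27308966] [-1.55659481  0.13065428 -0.34024127] 0.03206878776347076 [[ 0.135  0.002  0.991]
 [-0.991 -0.001  0.135]
 [ 0.001 -1.     0.001]]
(array([-3.494,  0.375, -1.44 ]), np.float64(0.0004))
```

>>> play_rows(series=[[0.2,-0.15,0,-0.062,0,0,0],[0.2,-0.32,0,-0.132,0,0,0],[0.2,-0.32,0,-0.132,0,0,0],[0.2,-0.32,0,-0.132,0,0,0],[0.2,-0.32,0,-0.132,0,0,0],[0.2,-0.32,0,-0.132,0,0,0],[0.2,-0.32,0,-0.132,0,0,0],[0.2,-0.32,0,-0.132,0,0,0],[0.2,-0.32,0,-0.132,0,0,0],[0.2,-0.32,0,-0.132,0,0,0],[0.2,-0.32,0,-0.132,0,0,0],[0.2,-0.144,0,-0.058,0,0,0]])

```text
time: 7.45
position: [0.4534, 0.0909, 0.2715]
tool_rot: [0.532, -0.467, 0.465, -0.532]
ft_force: [0.1, -0.6, -0.8]
grip_width: 0.0324
```

>>> play_rows(series=[[0.2,0,0.2,0,0,0,0],[0.2,0,0.18,0,0,0,0],[0.2,0,0,0,0,0,0],[0.2,0,0,0,0,0,0]])

```text
time: 7.78
position: [0.4563, 0.0881, 0.2331]
tool_rot: [0.532, -0.467, 0.466, -0.531]
ft_force: [0.8, -0.1, -0.7]
grip_width: 0.0328
```

Run:
```python
from h import *
o,M=state(); print(o['position'],o['ft_force'],o['grip_width'])
print(delta([.4562,.0877,.172],.1338))
for n in("wrist","side","top"):
  im=eyes.camera(n);cv2.imwrite(f"pics/{n}5.png",im[:,:,::-1])
crop("pics/side5.png","pics/s5c.png",270,110,400,240,5)
crop("pics/top5.png","pics/t5c.png",250,160,410,280,5)
```

```text
[0.45630013 0.08812469 0.23312876] [ 0.80164488 -0.06024492 -0.74330602] 0.03275549398709576
(array([ 0.004,  0.611, -0.   ]), np.float64(-0.0009))
```

View pics/wrist5.png

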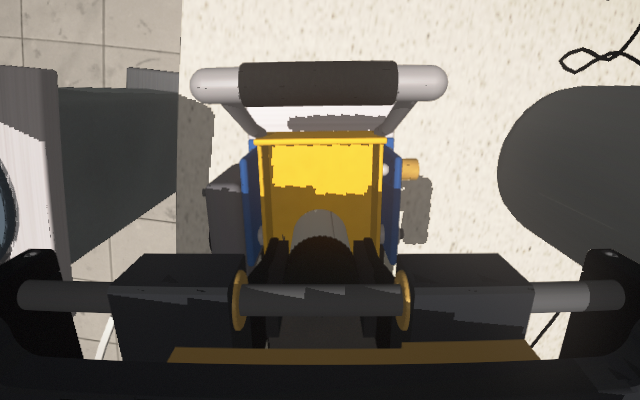

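View pics/s5c.png

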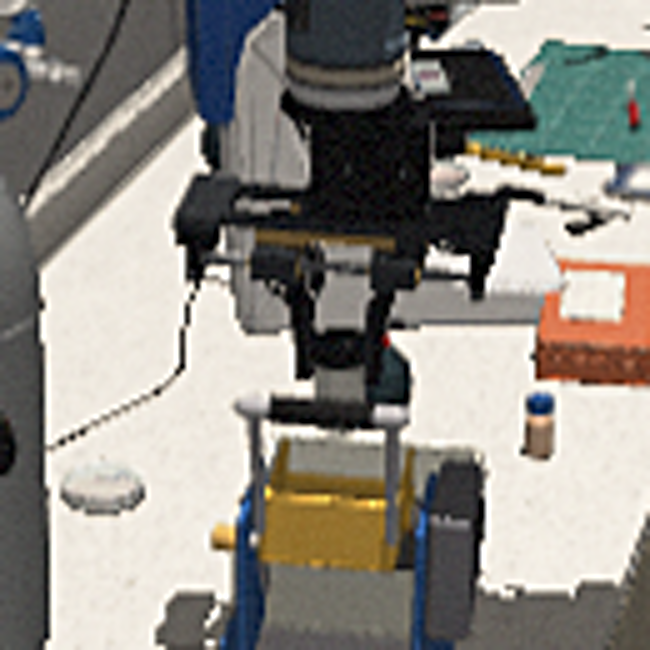

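View pics/t5c.png

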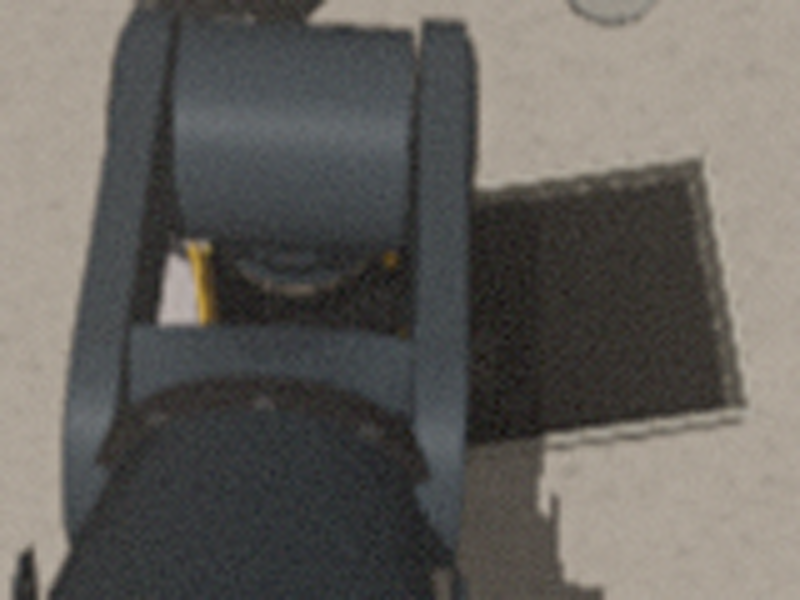

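Run:
```python
from h import *
print(ray("wrist",(319,84),.225),ray("wrist",(322,140),.152),ray("wrist",(240,84),.225),ray("wrist",(398,84),.225))
```

```text
[0.44610254 0.17009708 0.225     ] [0.4518231  0.13912481 0.152     ] [0.41476666 0.1661352  0.225     ] [0.47740564 0.17437912 0.225     ]
```

>>> play_rows(series=[[0.2,0,0.15,0,0,0,0],[0.2,0,0.15,0,0,0,0],[0.2,0,0.15,0,0,0,0],[0.2,0,0.1,0,0,0,0],[0.2,0,0.04,0,0,0,0],[0.2,0,0,0,0,0,0],[0.2,0,0,0,0,0,0]])

```text
time: 8.52
position: [0.4576, 0.0878, 0.1749]
tool_rot: [-0.532, 0.466, -0.466, 0.532]
ft_force: [0.2, -0.5, -0.2]
grip_width: 0.0325
```

>>> play_rows(series=[[0.2,0,0.02,0,0,0,0],[0.2,0,0.02,0,0,0,0],[0.2,0,0,0,0,0,0]])

```text
time: 8.77
position: [0.4571, 0.088, 0.1705]
tool_rot: [-0.532, 0.466, -0.466, 0.532]
ft_force: [-0.6, 0.0, -1.8]
grip_width: 0.0322
```

>>> play_rows(series=[[0.2,0,0.015,0,0,0,0],[0.2,0,0,0,0,0,0]])

```text
time: 8.93
position: [0.4569, 0.088, 0.1687]
tool_rot: [0.532, -0.466, 0.466, -0.532]
ft_force: [0.3, -0.2, -0.7]
grip_width: 0.0323
```

>>> play_rows(series=[[0.2,0,0.015,0,0,0,0],[0.2,0,0,0,0,0,0]])

```text
time: 9.1
position: [0.4568, 0.088, 0.1671]
tool_rot: [0.532, -0.466, 0.466, -0.532]
ft_force: [-0.4, 0.2, -0.3]
grip_width: 0.0322
```

>>> play_rows(series=[[0.2,0,0.01,0,0,0,0],[0.2,0,0,0,0,0,0]])

```text
time: 9.27
position: [0.457, 0.088, 0.1663]
tool_rot: [-0.532, 0.466, -0.466, 0.532]
ft_force: [-0.1, -0.3, 1.3]
grip_width: 0.0325
```

>>> play_rows(series=[[0.2,0,0.01,0,0,0,0],[0.2,0,0,0,0,0,0]])

```text
time: 9.43
position: [0.457, 0.088, 0.1661]
tool_rot: [-0.532, 0.466, -0.466, 0.532]
ft_force: [-1.4, -0.2, 8.7]
grip_width: 0.0325
```

>>> play_rows(series=[[0.2,0,-0.008,0,0,0,0],[0.5,0,0,0,0,0,0],[0.5,0,0,0,0,0,0],[0.5,0,0,0,0,0,0],[0.5,0,-0.05,0,0,0,0],[0.5,0,-0.1,0,0,0,0],[0.5,0,-0.3,0,0,0,0],[0.5,0,-0.3,0,0,0,0],[0.5,0,-0.3,0,0,0,0],[0.5,0,-0.3,0,0,0,0],[0.5,0,0,0,0,0,0]])

```text
time: 10.35
position: [0.4603, 0.088, 0.3068]
tool_rot: [-0.529, 0.462, -0.469, 0.535]
ft_force: [-0.1, -0.7, -0.0]
grip_width: 0.0438
```

Run:
```python
from h import *
o,M=state(); print(o['time'],o['position'],o['ft_force'],o['grip_width'])
for n in("wrist","side"):
  im=eyes.camera(n);cv2.imwrite(f"pics/{n}6.png",im[:,:,::-1])
crop("pics/side6.png","pics/s6c.png",270,110,400,240,5)
```

```text
10.35 [0.46028788 0.0880078  0.30684263] [-0.14883487 -0.73767065 -0.03626639] 0.04383051725374205
```

View pics/wrist6.png

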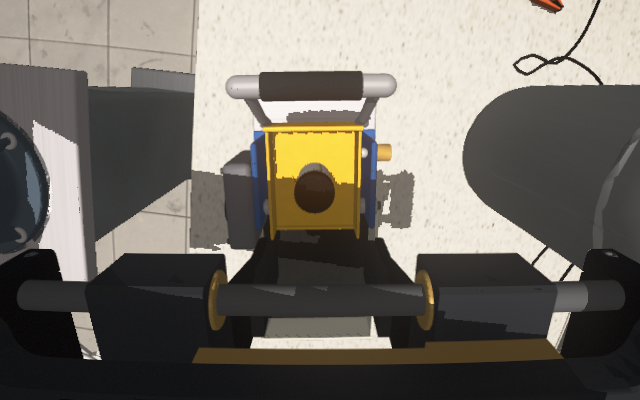

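View pics/s6c.png

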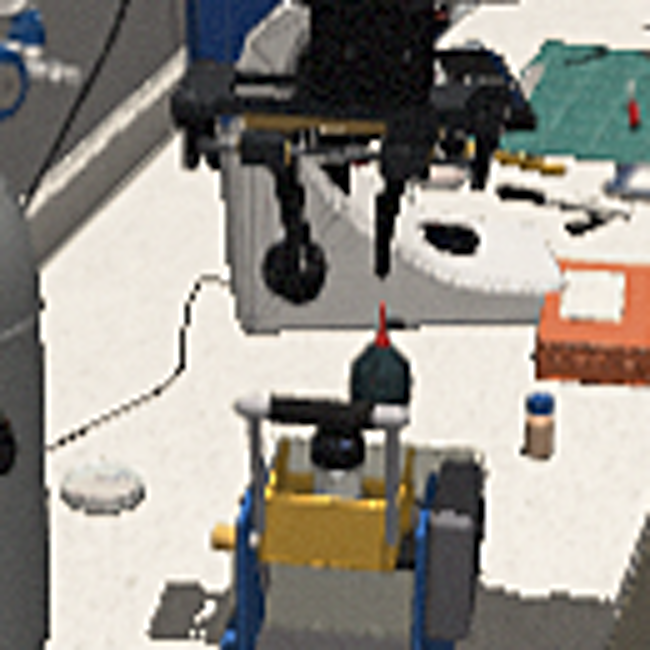

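>>> play_rows(series=[[0,-0.3,0,0,0,0,0],[0,-0.4,0,0,0,0,0],[0,-0.4,0,0,0,0,0],[0,-0.2,0,0,0,0,0],[0,0,0,0,0,0,0],[0,0,0,0,0,0,0]], grip_force=30)

```text
time: 10.95
position: [0.4384, 0.2173, 0.2994]
tool_rot: [0.534, -0.466, 0.464, -0.532]
ft_force: [-0.9, -0.6, -0.5]
grip_width: 0.0118
```

```bash
cat >> h.py <<'E'
TH=-1.437; XH=np.array([np.cos(TH),np.sin(TH),0]); YH=np.array([-XH[1],XH[0],0])
BAR=np.array([.4456,.1699,.225]); ORG=BAR+.115*XH; ORG[2]=0
def tip():
    o,M=state(); d=o['position']-ORG; f=o['ft_force']
    print('t',o['time'],'tipper xyz mm',(np.array([d@XH,d@YH,d[2]])*1000).round(1),'F',np.array([f@XH,f@YH,f[2]]).round(1),'q6',o['q'].round(2),'w',o['grip_width'].round(4)); return M
E
python3 - <<'E'
from h import *
M=tip();print(M.round(4))
print(ray("wrist",(320,320),0))
print(delta(BAR-.035*XH+np.array([0,0,.010]),.1338))
E
```

```text
Traceback (most recent call last):
  File "h.py", line 26, in tip
    print('t',o['time'],'tipper xyz mm',(np.array([d@XH,d@YH,d[2]])*1000).round(1),'F',np.array([f@XH,f@YH,f[2]]).round(1),'q6',o['q'].round(2),'w',o['grip_width'].round(4)); return M
                                                                                                                                                    ^^^^^^^^^^^^^^^^^^^^^
AttributeError: 'float' object has no attribute 'round'
```

```bash
sed -i "s/o\['grip_width'\].round(4)/round(o['grip_width'],4)/" h.py
python3 - <<'E'
from h import *
M=tip();print(M.round(4))
print(delta(BAR-.035*XH+np.array([0,0,.010]),.1338))
E
```

```text
t 10.95 tipper xyz mm [-162.9   -0.8  299.4] F [ 0.4 -0.9 -0.5] q6 [ 0.23  0.28  1.7  -0.    1.17  0.1 ] w 0.0118
[[ 0.1354 -0.0035  0.9908]
 [-0.9908 -0.0015  0.1354]
 [ 0.001  -1.     -0.0037]]
(array([0.129, 0.644, 0.01 ]), np.float64(0.0006))
```

>>> play_rows(series=[[0,0,0.2,0,0,0,0],[0,0,0.25,0,0,0,0],[0,0,0.15,0,0,0,0],[0,0.06,0.04,0.01,0,0,0],[0,0.06,0,0,0,0,0],[0,0,0,0,0,0,0],[0,0,0,0,0,0,0]])

```text
time: 11.53
position: [0.4432, 0.2042, 0.2379]
tool_rot: [-0.531, 0.466, -0.467, 0.532]
ft_force: [0.4, 1.2, 0.4]
grip_width: 0.0005
```

Run:
```python
from h import *
M=tip();print(M.round(4))
for n in("wrist","side"):
  im=eyes.camera(n);cv2.imwrite(f"pics/{n}7.png",im[:,:,::-1])
crop("pics/side7.png","pics/s7c.png",270,110,400,240,5)
```

```text
t 11.5333 tipper xyz mm [-149.3    2.2  237.9] F [-1.1  0.6  0.4] q6 [ 0.2   0.36  1.78 -0.    1.    0.07] w 0.0005
[[ 1.306e-01  1.600e-03  9.914e-01]
 [-9.914e-01  3.000e-04  1.306e-01]
 [-0.000e+00 -1.000e+00  1.600e-03]]
```

View pics/wrist7.png

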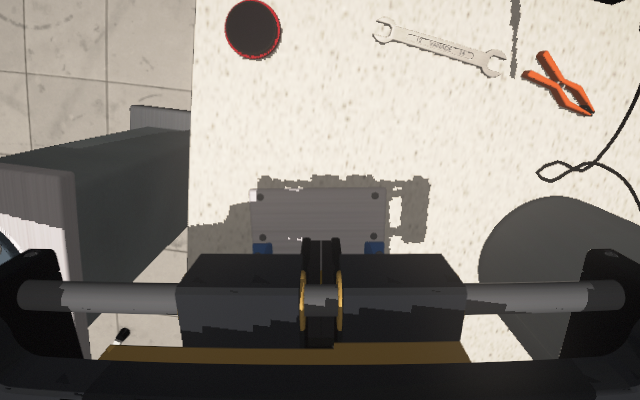

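View pics/s7c.png

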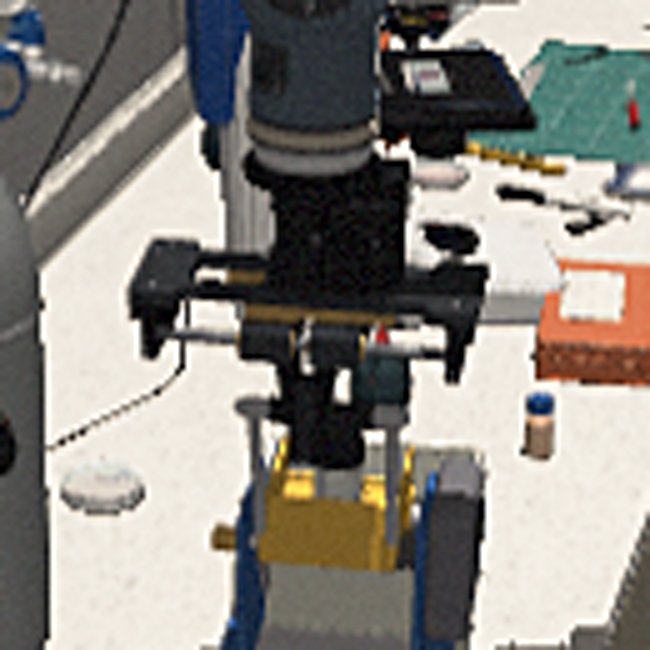

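>>> play_rows(series=[[0,0.04,0.02,0,0,0,0],[0,0.04,0,0,0,0,0],[0,0.03,0,0,0,0,0],[0,0.02,0,0,0,0,0],[0,0,0,0,0,0,0]])

```text
time: 12.05
position: [0.4441, 0.1918, 0.2352]
tool_rot: [-0.532, 0.466, -0.466, 0.532]
ft_force: [0.3, 0.4, -0.8]
grip_width: 0.0003
```

>>> play_rows(series=[[0,0.02,0,0,0,0,0],[0,0,0,0,0,0,0]])

```text
time: 12.22
position: [0.4443, 0.19, 0.2351]
tool_rot: [0.532, -0.466, 0.466, -0.532]
ft_force: [-0.3, -0.4, 0.0]
grip_width: 0.0004
```

>>> play_rows(series=[[0,0.02,0,0,0,0,0],[0,0,0,0,0,0,0]])

```text
time: 12.38
position: [0.4445, 0.1888, 0.2351]
tool_rot: [-0.532, 0.466, -0.465, 0.532]
ft_force: [-0.6, 2.0, 0.5]
grip_width: 0.0006
```

Run:
```python
from h import *
tip()
```

```text
t 12.3833 tipper xyz mm [-133.8    1.4  235.1] F [-2.  -0.3  0.5] q6 [0.17 0.36 1.79 0.   0.99 0.04] w 0.0006
```

>>> play_rows(series=[[0,0.0155,-0.0125,0,0,0,0],[0,0.0155,-0.0125,0,0,0,0],[0,0.0155,-0.0125,0,0,0,0],[0,0.0155,-0.0125,0,0,0,0]])

```text
time: 12.72
position: [0.4453, 0.183, 0.2404]
tool_rot: [-0.531, 0.466, -0.465, 0.533]
ft_force: [-0.4, 6.4, 0.8]
grip_width: 0.0003
```

>>> play_rows(series=[[0,0.0155,-0.0125,0,0,0,0],[0,0.0155,-0.0125,0,0,0,0],[0,0.0155,-0.0125,0,0,0,0],[0,0.0155,-0.0125,0,0,0,0]])

```text
time: 13.05
position: [0.4458, 0.178, 0.2447]
tool_rot: [-0.53, 0.467, -0.465, 0.533]
ft_force: [0.7, 10.5, -5.0]
grip_width: 0.0005
```

Run:
```python
from h import *
tip()
```

```text
t 13.05 tipper xyz mm [-123.     1.3  244.7] F [-10.3   2.1  -5. ] q6 [0.14 0.34 1.79 0.01 1.01 0.01] w 0.0005
```

>>> play_rows(series=[[0,0.0155,-0.0115,0,0,0,0],[0,0.0155,-0.0115,0,0,0,0],[0,0.0155,-0.0115,0,0,0,0]])

```text
time: 13.3
position: [0.4465, 0.1732, 0.2484]
tool_rot: [-0.531, 0.467, -0.465, 0.533]
ft_force: [0.2, 8.0, -0.1]
grip_width: 0.0002
```

Run:
```python
from h import *
tip()
```

```text
t 13.3 tipper xyz mm [-118.2    1.3  248.4] F [-7.9  1.3 -0.1] q6 [ 0.13  0.33  1.79  0.01  1.02 -0.  ] w 0.0002
```

Run:
```python
import numpy as np
p0=np.arctan2(125,-115)
f=lambda t:np.array([170*np.cos(p0-t)-18.5,170*np.sin(p0-t)+110])
t=.117
while t<1.5:
    a=f(t);b=f(t+.096); print(round(t,3),a.round(1),"per row of 4:",((b-a)/400).round(4)); t+=.096
```

```text
0.117 [-118.2  247.7] per row of 4: [0.0341 0.0223]
0.213 [-104.6  256.6] per row of 4: [0.0361 0.0189]
0.309 [-90.1 264.2] per row of 4: [0.0378 0.0154]
0.405 [-75.  270.3] per row of 4: [0.0391 0.0117]
0.501 [-59.4 275. ] per row of 4: [0.04   0.0079]
0.597 [-43.4 278.2] per row of 4: [0.0406 0.004 ]
0.693 [-27.1 279.8] per row of 4: [0.0408 0.0001]
0.789 [-10.8 279.8] per row of 4: [ 0.0406 -0.0038]
0.885 [  5.4 278.3] per row of 4: [ 0.0401 -0.0077]
0.981 [ 21.5 275.2] per row of 4: [ 0.0391 -0.0115]
1.077 [ 37.1 270.6] per row of 4: [ 0.0379 -0.0152]
1.173 [ 52.3 264.6] per row of 4: [ 0.0362 -0.0187]
1.269 [ 66.7 257.1] per row of 4: [ 0.0343 -0.0221]
1.365 [ 80.4 248.2] per row of 4: [ 0.032  -0.0253]
1.461 [ 93.2 238.1] per row of 4: [ 0.0294 -0.0283]
```

>>> play_rows(series=[[0,0.02,-0.013,0,0,0,0],[0,0.02,-0.013,0,0,0,0],[0,0.02,-0.012,0,0,0,0],[0,0.02,-0.012,0,0,0,0],[0,0.02,-0.012,0,0,0,0]])

```text
time: 13.72
position: [0.4481, 0.1629, 0.2557]
tool_rot: [-0.531, 0.466, -0.465, 0.533]
ft_force: [-1.2, 7.6, 6.3]
grip_width: 0.0005
```

Run:
```python
from h import *
tip()
```

```text
t 13.7167 tipper xyz mm [-107.7    1.5  255.7] F [-7.7 -0.1  6.3] q6 [ 0.11  0.32  1.79  0.    1.04 -0.02] w 0.0005
```

>>> play_rows(series=[[0,0.036,-0.0195,0,0,0,0],[0,0.036,-0.0195,0,0,0,0],[0,0.036,-0.019,0,0,0,0],[0,0.036,-0.019,0,0,0,0],[0,0.0378,-0.0155,0,0,0,0],[0,0.0378,-0.0155,0,0,0,0],[0,0.0378,-0.0155,0,0,0,0],[0,0.0378,-0.0155,0,0,0,0]])

```text
time: 14.38
position: [0.4526, 0.1332, 0.2699]
tool_rot: [-0.531, 0.466, -0.466, 0.533]
ft_force: [-0.6, 5.9, 4.4]
grip_width: 0.0003
```

Run:
```python
from h import *
tip()
im=eyes.camera("side");cv2.imwrite(f"pics/side8.png",im[:,:,::-1])
crop("pics/side8.png","pics/s8c.png",270,110,400,240,5)
```

```text
t 14.3833 tipper xyz mm [-77.7   2.  269.9] F [-5.9  0.2  4.4] q6 [ 0.05  0.29  1.78  0.    1.07 -0.09] w 0.0003
```

View pics/s8c.png

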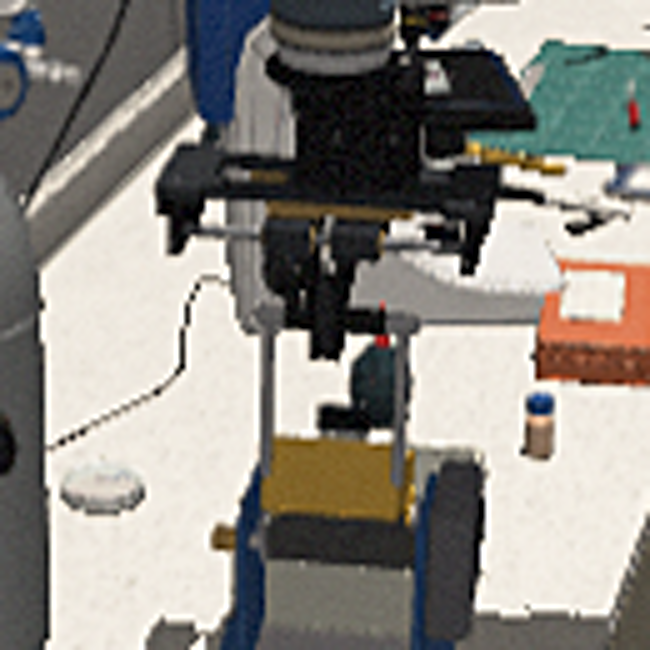

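>>> play_rows(series=[[0,0.039,-0.0117,0,0,0,0],[0,0.039,-0.0117,0,0,0,0],[0,0.039,-0.0117,0,0,0,0],[0,0.039,-0.0117,0,0,0,0],[0,0.04,-0.008,0,0,0,0],[0,0.04,-0.008,0,0,0,0],[0,0.04,-0.008,0,0,0,0],[0,0.04,-0.008,0,0,0,0]])

```text
time: 15.1
position: [0.4568, 0.1012, 0.2773]
tool_rot: [-0.531, 0.465, -0.466, 0.533]
ft_force: [0.5, 4.5, 2.6]
grip_width: 0.0006
```

Run:
```python
from h import *
tip()
```

```text
t 15.1 tipper xyz mm [-45.4   2.  277.3] F [-4.4  1.1  2.6] q6 [-0.02  0.27  1.78  0.    1.09 -0.16] w 0.0006
```

>>> play_rows(series=[[0,0.0405,-0.004,0,0,0,0],[0,0.0405,-0.004,0,0,0,0],[0,0.0405,-0.004,0,0,0,0],[0,0.0405,-0.004,0,0,0,0],[0,0.041,0,0,0,0,0],[0,0.041,0,0,0,0,0],[0,0.041,0,0,0,0,0],[0,0.041,0,0,0,0,0]])

```text
time: 15.77
position: [0.4605, 0.0681, 0.278]
tool_rot: [0.532, -0.466, 0.466, -0.532]
ft_force: [-0.1, 3.4, 4.3]
grip_width: -0.0002
```

Run:
```python
from h import *
tip()
im=eyes.camera("side");cv2.imwrite(f"pics/side9.png",im[:,:,::-1])
crop("pics/side9.png","pics/s9c.png",270,110,400,240,5)
im=eyes.camera("top");cv2.imwrite(f"pics/top9.png",im[:,:,::-1])
crop("pics/top9.png","pics/t9c.png",250,160,410,280,5)
```

```text
t 15.7667 tipper xyz mm [-12.1   1.1 278. ] F [-3.4  0.4  4.3] q6 [-0.09  0.27  1.78 -0.    1.09 -0.23] w -0.0002
```

View pics/s9c.png

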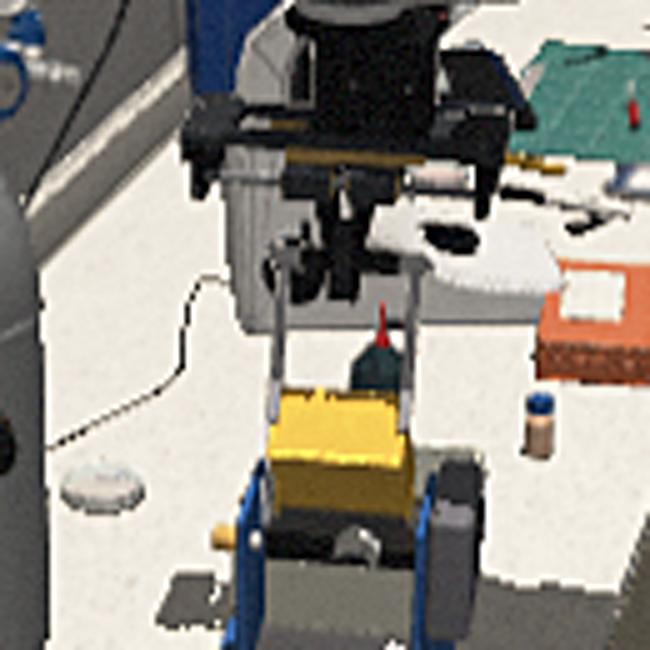

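View pics/t9c.png

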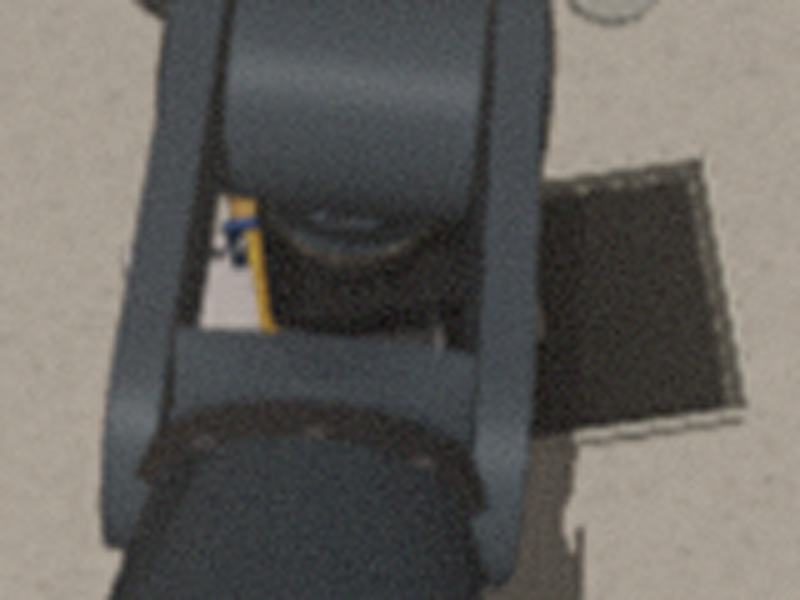

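>>> play_rows(series=[[0,0.02,0.0015,0,0,0,0],[0,0.02,0.0015,0,0,0,0],[0,0.02,0.002,0,0,0,0],[0,0.02,0.002,0,0,0,0],[0,0.02,0.002,0,0,0,0],[0,0.02,0.002,0,0,0,0],[0,0.02,0.003,0,0,0,0],[0,0,0,0,0,0,0]])

```text
time: 16.53
position: [0.4622, 0.0543, 0.2766]
tool_rot: [0.532, -0.466, 0.466, -0.532]
ft_force: [-0.2, 3.0, 3.0]
grip_width: 0.0007
```

Run:
```python
from h import *
tip()
im=eyes.camera("side");cv2.imwrite(f"pics/side9.png",im[:,:,::-1])
crop("pics/side9.png","pics/s9c.png",300,190,380,250,8)
```

```text
t 16.5333 tipper xyz mm [  1.8   1.1 276.6] F [-3.   0.2  3. ] q6 [-0.12  0.27  1.78 -0.    1.09 -0.26] w 0.0007
```

View pics/s9c.png

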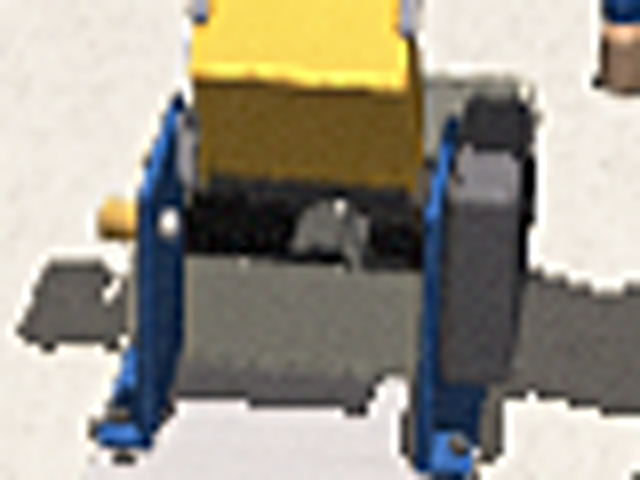

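>>> play_rows(series=[[0,0.01,0.0018,0,0,0,0],[0,0.01,0.0018,0,0,0,0]])

```text
time: 16.75
position: [0.4625, 0.0527, 0.2763]
tool_rot: [0.532, -0.466, 0.466, -0.532]
ft_force: [-1.4, 3.6, 2.8]
grip_width: 0.0003
```

>>> play_rows(series=[[0,0.01,0.0018,0,0,0,0],[0,0.01,0.0018,0,0,0,0]])

```text
time: 16.92
position: [0.4628, 0.0507, 0.2759]
tool_rot: [0.532, -0.466, 0.466, -0.532]
ft_force: [-0.3, 4.1, 3.1]
grip_width: 0.0005
```

>>> play_rows(series=[[0,0.01,0.002,0,0,0,0],[0,0.01,0.002,0,0,0,0]])

```text
time: 17.08
position: [0.4631, 0.0486, 0.2755]
tool_rot: [0.532, -0.466, 0.466, -0.532]
ft_force: [-0.5, 3.7, 3.1]
grip_width: 0.0005
```

>>> play_rows(series=[[0,0.01,0.002,0,0,0,0],[0,0.01,0.002,0,0,0,0]])

```text
time: 17.25
position: [0.4634, 0.0466, 0.2751]
tool_rot: [0.532, -0.466, 0.466, -0.532]
ft_force: [0.2, 3.9, 2.6]
grip_width: 0.0006
```

>>> play_rows(series=[[0,0.01,0.0022,0,0,0,0],[0,0.01,0.0022,0,0,0,0]])

```text
time: 17.42
position: [0.4637, 0.0446, 0.2747]
tool_rot: [0.532, -0.466, 0.466, -0.532]
ft_force: [-1.1, 2.9, 2.3]
grip_width: 0.0007
```

>>> play_rows(series=[[0,0.01,0.0024,0,0,0,0],[0,0.01,0.0024,0,0,0,0]])

```text
time: 17.58
position: [0.464, 0.0427, 0.2742]
tool_rot: [0.532, -0.466, 0.466, -0.532]
ft_force: [0.0, 4.2, 3.9]
grip_width: 0.0004
```

>>> play_rows(series=[[0,0.01,0.0026,0,0,0,0],[0,0.01,0.0026,0,0,0,0]])

```text
time: 17.75
position: [0.4642, 0.041, 0.2738]
tool_rot: [-0.532, 0.466, -0.466, 0.532]
ft_force: [-1.4, 4.6, 5.3]
grip_width: 0.0004
```

>>> play_rows(series=[[0,0.01,0.0026,0,0,0,0],[0,0,0,0,0,0,0]])

```text
time: 17.92
position: [0.4643, 0.0403, 0.2736]
tool_rot: [-0.532, 0.466, -0.465, 0.532]
ft_force: [-1.2, 6.3, 4.9]
grip_width: 0.0004
```

>>> play_rows(series=[[0,0.008,0.002,0,0,0,0],[0,0,0,0,0,0,0]])

```text
time: 18.08
position: [0.4643, 0.0398, 0.2735]
tool_rot: [-0.531, 0.466, -0.465, 0.532]
ft_force: [-0.2, 6.4, 6.0]
grip_width: 0.0002
```

>>> play_rows(series=[[0,0.01,0.0025,0,0,0,0],[0,0,0,0,0,0,0]])

```text
time: 18.25
position: [0.4644, 0.039, 0.2734]
tool_rot: [-0.531, 0.466, -0.465, 0.533]
ft_force: [-0.8, 7.9, 6.3]
grip_width: 0.0003
```

Run:
```python
from h import *
print(tip().round(4))
for n in("side","wrist"):
  im=eyes.camera(n);cv2.imwrite(f"pics/{n}10.png",im[:,:,::-1])
crop("pics/side10.png","pics/s10c.png",300,140,400,240,6)
```

```text
t 18.25 tipper xyz mm [ 17.3   1.2 273.4] F [-8.   0.3  6.3] q6 [-0.16  0.28  1.79  0.    1.08 -0.29] w 0.0003
[[ 1.320e-01 -0.000e+00  9.912e-01]
 [-9.912e-01  2.400e-03  1.320e-01]
 [-2.400e-03 -1.000e+00  3.000e-04]]
```

View pics/s10c.png

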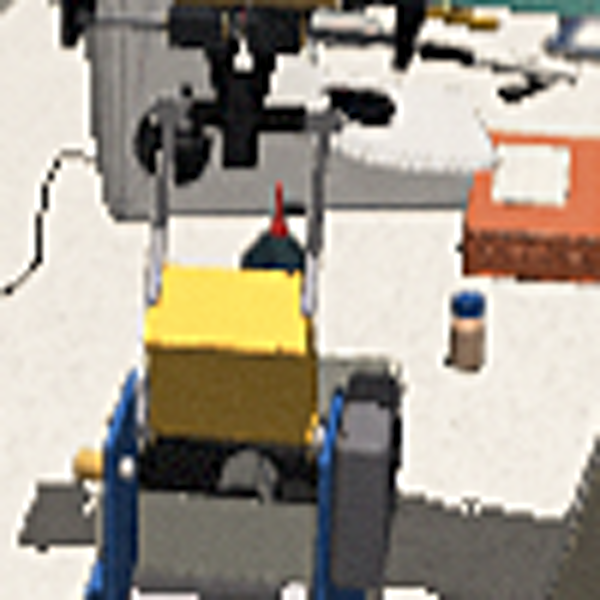

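View pics/wrist10.png

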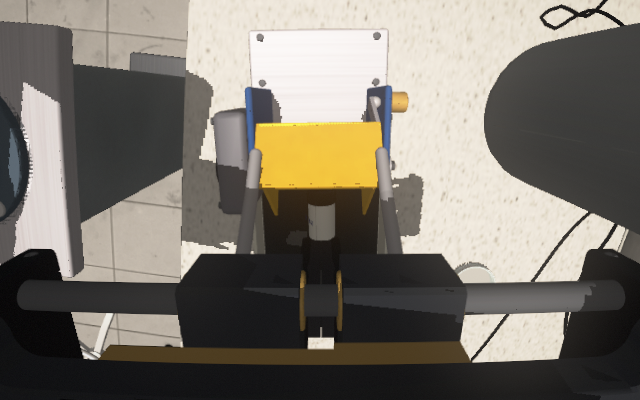

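```bash
python3 - <<'E'
from h import *
Pw=par("wrist")
def L(n,uv,P=None):
  a=ray(n,uv,0,P);b=ray(n,uv,.2,P); return a,b
def tp(X): d=X-ORG; return np.array([d@XH,d@YH,d[2]])*1000
for n,uv in(("side",(341.3,218.3)),("wrist",(320,205)),("wrist",(320,240)),("side",(341,210)),("side",(341,222))):
  print(n,uv)
  for z in(.02,.06,.08,.1,.12): print(tp(ray(n,uv,z)).round(0))
E
python3 - <<'E'
import sys; sys.path.insert(0,'.')
from h import *
crop("pics/wrist10.png","pics/w10c.png",230,90,410,255,4)
crop("pics/side10.png","pics/s10d.png",318,200,368,240,14)
E
```

```text
side (341.3, 218.3)
[104.   2.  20.]
[33. -7. 60.]
[ -3. -11.  80.]
[-39. -16. 100.]
[-74. -20. 120.]
wrist (320, 205)
[61.  0. 20.]
[49.  0. 60.]
[42.  0. 80.]
[ 36.   0. 100.]
[ 30.   0. 120.]
wrist (320, 240)
[105.   0.  20.]
[88.  0. 60.]
[80.  0. 80.]
[ 71.   0. 100.]
[ 63.   0. 120.]
side (341, 210)
[164.  11.  20.]
[90.  2. 60.]
[53. -3. 80.]
[ 15.  -7. 100.]
[-22. -12. 120.]
side (341, 222)
[79. -1. 20.]
[ 8. -9. 60.]
[-27. -14.  80.]
[-62. -18. 100.]
[-97. -22. 120.]
```

View pics/w10c.png

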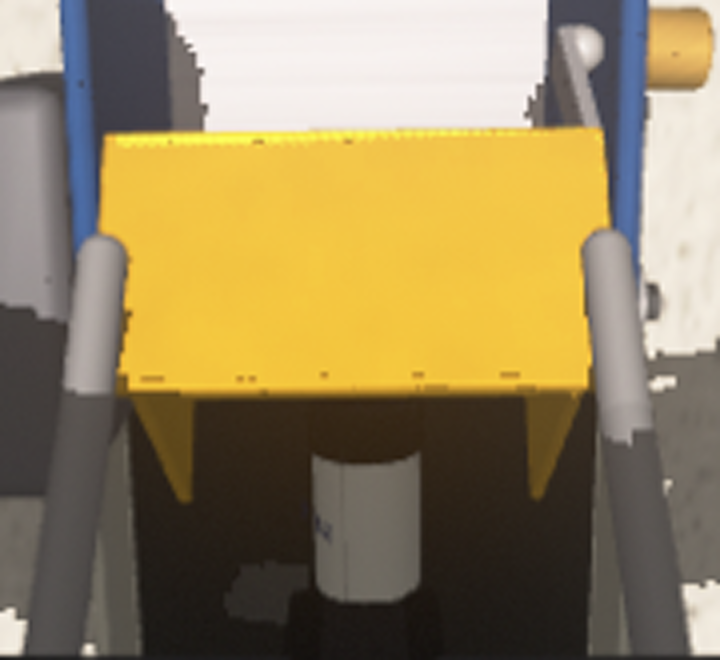

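View pics/s10d.png

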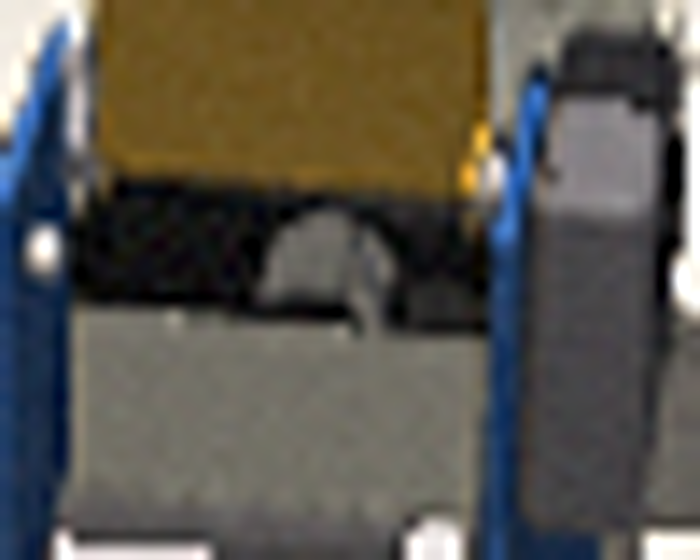

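>>> play_rows(series=[[0,0.01,0.002,0,0,0,0],[0,0,0,0,0,0,0],[0,0,0,0,0,0,0]])

```text
time: 18.6
position: [0.4645, 0.0383, 0.2732]
tool_rot: [-0.531, 0.467, -0.465, 0.533]
ft_force: [-2.5, 8.4, 6.9]
grip_width: -0.0001
```

>>> play_rows(series=[[0,0.01,0.001,0,0,0,0],[0,0,0,0,0,0,0],[0,0,0,0,0,0,0]])

```text
time: 18.85
position: [0.4646, 0.0376, 0.2731]
tool_rot: [-0.531, 0.467, -0.465, 0.533]
ft_force: [-1.6, 8.5, 6.2]
grip_width: 0.0007
```

Run:
```python
from h import *
print(tip().round(4))
```

```text
t 18.85 tipper xyz mm [ 18.7   1.2 273.1] F [-8.7 -0.5  6.2] q6 [-0.16  0.28  1.79  0.    1.08 -0.3 ] w 0.0007
[[ 1.318e-01 -1.000e-04  9.913e-01]
 [-9.913e-01  3.600e-03  1.318e-01]
 [-3.600e-03 -1.000e+00  4.000e-04]]
```

>>> play_rows(series=[[0,0.01,0.0025,0,0,0,0],[0,0.01,0.0025,0,0,0,0],[0,0,0,0,0,0,0]])

```text
time: 19.1
position: [0.4648, 0.036, 0.2728]
tool_rot: [-0.531, 0.467, -0.465, 0.533]
ft_force: [-2.7, 12.6, 7.5]
grip_width: 0.0007
```

Run:
```python
from h import *
tip()
```

```text
t 19.1 tipper xyz mm [ 20.3   1.2 272.8] F [-12.8  -1.    7.5] q6 [-0.17  0.28  1.79  0.01  1.08 -0.3 ] w 0.0007
```

Run:
```python
from h import *
im=eyes.camera("wrist");cv2.imwrite("pics/wrist11.png",im[:,:,::-1])
im=eyes.camera("side");cv2.imwrite("pics/side11.png",im[:,:,::-1])
a=cv2.imread("pics/wrist10.png");b=cv2.imread("pics/wrist11.png")
def shift(box):
  x0,y0,x1,y1=box; g=lambda i:np.float32(cv2.cvtColor(i,cv2.COLOR_BGR2GRAY)[y0:y1,x0:x1]); w=cv2.createHanningWindow((x1-x0,y1-y0),cv2.CV_32F)
  return cv2.phaseCorrelate(g(a),g(b),w)
print("plate(z0)",shift((240,20,400,110)),"worktop",shift((420,20,480,240)),"yellow lower edge",shift((262,165,300,205)),shift((330,165,375,205)),"can",shift((295,200,345,240)))
for c in range(270,380,20):
  r=[]
  for i in(a,b):
    col=i[170:205,c-3:c+4,2].mean(1); d=-np.diff(col); k=d.argmax(); r.append(170+(np.arange(len(d))[max(k-2,0):k+3]*d[max(k-2,0):k+3]).sum()/d[max(k-2,0):k+3].sum())
  print(c,np.round(r,2))
tip()
crop("pics/side11.png","pics/s11c.png",300,140,400,240,6)
```

```text
plate(z0) ((-0.011280609796983754, -2.63165753790139), 0.9165817239549425) worktop ((0.25607159127099877, -1.3861931083926322), 1.0645218440868236) yellow lower edge ((-0.7645726295264978, -1.7946514540219525), 0.6066807144880295) ((-0.24931105310024648, -1.6068205238693452), 0.8109332741631402) can ((0.4811911300880283, -1.6998307353962865), 0.8867786169052124)
270 [186.94 185.59]
290 [187.78 185.54]
310 [187.49 185.53]
330 [187.4  185.27]
350 [186.99 185.17]
370 [186.44 184.9 ]
t 19.2 tipper xyz mm [ 20.2   1.2 272.8] F [-11.6  -0.5   9.1] q6 [-0.17  0.28  1.79  0.01  1.08 -0.3 ] w 0.0003
```

View pics/s11c.png

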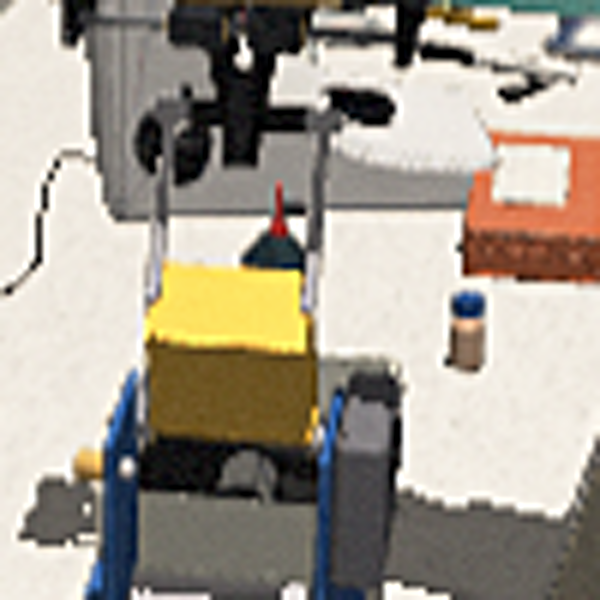

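>>> play_rows(series=[[0,0.01,0,0,0,0,0],[0,0,0,0,0,0,0],[0,0,0,0,0,0,0]])

```text
time: 19.45
position: [0.4648, 0.0354, 0.2727]
tool_rot: [-0.531, 0.467, -0.465, 0.533]
ft_force: [-1.4, 11.3, 7.9]
grip_width: 0.0003
```

Run:
```python
from h import *
tip(); print(robot.get_obs()['moment'])
```

```text
t 19.45 tipper xyz mm [ 20.9   1.1 272.7] F [-11.4   0.2   7.9] q6 [-0.17  0.28  1.79  0.01  1.08 -0.3 ] w 0.0003
[1.76000288 0.31043489 0.02591786]
```

```bash
cat > avg.py <<'E'
from h import *
F=[];P=[]
for i in range(6):
  eyes.camera("side"); o=robot.get_obs(); f=o['ft_force'];d=o['position']-ORG; F.append([f@XH,f@YH,f[2]]);P.append([d@XH,d@YH,d[2]])
F=np.array(F);m=F.mean(0);p=np.mean(P,0)*1000; x=p[0]+18.5; ph=np.arccos(x/170)
print(o['time'],"F",m.round(2),"sd",F.std(0).round(1),"p",p.round(2),"theta",round(np.arctan2(125,-115)-ph,3),"tang",round(-m[0]*np.sin(ph)+m[2]*np.cos(ph),2), "|F|",round(np.linalg.norm(m),1))
E
python3 avg.py
```

```text
19.75 F [-11.51   0.2    7.66] sd [0.5 0.4 0.5] p [ 20.88   1.16 272.7 ] theta 0.978 tang 12.97 |F| 13.8
```

>>> play_rows(series=[[0,0.01,0.002,0,0,0,0],[0,0.005,0.001,0,0,0,0],[0,0,0,0,0,0,0]])

```text
time: 20.0
position: [0.465, 0.0342, 0.2724]
tool_rot: [-0.53, 0.467, -0.464, 0.533]
ft_force: [-2.5, 12.4, 9.3]
grip_width: 0.0004
```

```bash
python3 avg.py
```

```text
20.3 F [-12.29   0.05   8.38] sd [0.3 0.5 0.6] p [ 22.01   1.14 272.46] theta 0.984 tang 13.93 |F| 14.9
```

Run:
```python
import numpy as np
p0=np.arctan2(125,-115)
f=lambda t:np.array([170*np.cos(p0-t)-18.5,170*np.sin(p0-t)+108])
n=28; ts=np.linspace(.985,0,n+1)
for i in range(n):
    d=(f(ts[i+1])-f(ts[i]))/100; print(i,round(ts[i+1],3),f(ts[i+1]).round(1),d[0].round(3),(-d[1]).round(3))
```

```text
0 0.95 [ 16.3 274.4] -0.058 -0.013
1 0.915 [ 10.4 275.5] -0.059 -0.011
2 0.879 [  4.5 276.4] -0.059 -0.009
3 0.844 [ -1.4 277.1] -0.059 -0.007
4 0.809 [ -7.4 277.6] -0.06 -0.005
5 0.774 [-13.4 277.9] -0.06 -0.003
6 0.739 [-19.4 278. ] -0.06 -0.001
7 0.704 [-25.3 277.9] -0.06 0.001
8 0.668 [-31.3 277.5] -0.06 0.003
9 0.633 [-37.3 277. ] -0.06 0.006
10 0.598 [-43.2 276.2] -0.059 0.008
11 0.563 [-49.1 275.2] -0.059 0.01
12 0.528 [-54.9 274. ] -0.059 0.012
13 0.492 [-60.8 272.7] -0.058 0.014
14 0.457 [-66.5 271.1] -0.058 0.016
15 0.422 [-72.2 269.3] -0.057 0.018
16 0.387 [-77.9 267.3] -0.056 0.02
17 0.352 [-83.4 265.1] -0.056 0.022
18 0.317 [-88.9 262.7] -0.055 0.024
19 0.281 [-94.3 260.2] -0.054 0.026
20 0.246 [-99.6 257.4] -0.053 0.028
21 0.211 [-104.8  254.4] -0.052 0.029
22 0.176 [-109.9  251.3] -0.051 0.031
23 0.141 [-114.9  248. ] -0.05 0.033
24 0.106 [-119.8  244.5] -0.049 0.035
25 0.07 [-124.5  240.9] -0.047 0.036
26 0.035 [-129.1  237.1] -0.046 0.038
27 0.0 [-133.6  233.1] -0.045 0.04
```

>>> play_rows(series=[[0,-0.03,-0.007,0,0,0,0],[0,-0.04,-0.009,0,0,0,0],[0,-0.058,-0.011,0,0,0,0],[0,-0.059,-0.009,0,0,0,0],[0,-0.059,-0.007,0,0,0,0],[0,-0.06,-0.005,0,0,0,0],[0,-0.06,-0.003,0,0,0,0],[0,-0.06,-0.001,0,0,0,0]])

```text
time: 20.97
position: [0.4593, 0.0744, 0.2766]
tool_rot: [0.532, -0.466, 0.465, -0.532]
ft_force: [-0.2, 2.8, -2.6]
grip_width: 0.0004
```

Run:
```python
from h import *
tip()
```

```text
t 20.9667 tipper xyz mm [-18.5   0.8 276.6] F [-2.8  0.2 -2.6] q6 [-0.08  0.27  1.78 -0.    1.09 -0.21] w 0.0004
```

>>> play_rows(series=[[0,-0.06,0.001,0,0,0,0],[0,-0.06,0.003,0,0,0,0],[0,-0.06,0.006,0,0,0,0],[0,-0.059,0.008,0,0,0,0],[0,-0.059,0.01,0,0,0,0],[0,-0.059,0.012,0,0,0,0],[0,-0.058,0.014,0,0,0,0],[0,-0.058,0.016,0,0,0,0],[0,-0.057,0.018,0,0,0,0]])

```text
time: 21.72
position: [0.4528, 0.1267, 0.2683]
tool_rot: [0.532, -0.465, 0.466, -0.532]
ft_force: [-2.3, 1.5, -0.8]
grip_width: 0.0006
```

Run:
```python
from h import *
tip()
```

```text
t 21.7167 tipper xyz mm [-71.2   1.4 268.3] F [-1.8 -2.  -0.8] q6 [ 0.03  0.29  1.78 -0.    1.07 -0.1 ] w 0.0006
```

>>> play_rows(series=[[0,-0.047,0.0165,0,0,0,0],[0,-0.047,0.0175,0,0,0,0],[0,-0.046,0.019,0,0,0,0],[0,-0.045,0.02,0,0,0,0],[0,0,0,0,0,0,0]])

```text
time: 22.13
position: [0.4509, 0.1455, 0.2609]
tool_rot: [-0.532, 0.465, -0.466, 0.533]
ft_force: [0.5, 2.7, -0.8]
grip_width: 0.0007
```

Run:
```python
from h import *
tip()
im=eyes.camera("side");cv2.imwrite("pics/side12.png",im[:,:,::-1])
crop("pics/side12.png","pics/s12c.png",300,140,400,240,6)
```

```text
t 22.1333 tipper xyz mm [-90.1   2.  260.9] F [-2.6  0.8 -0.8] q6 [ 0.08  0.31  1.79  0.    1.05 -0.06] w 0.0007
```

View pics/s12c.png

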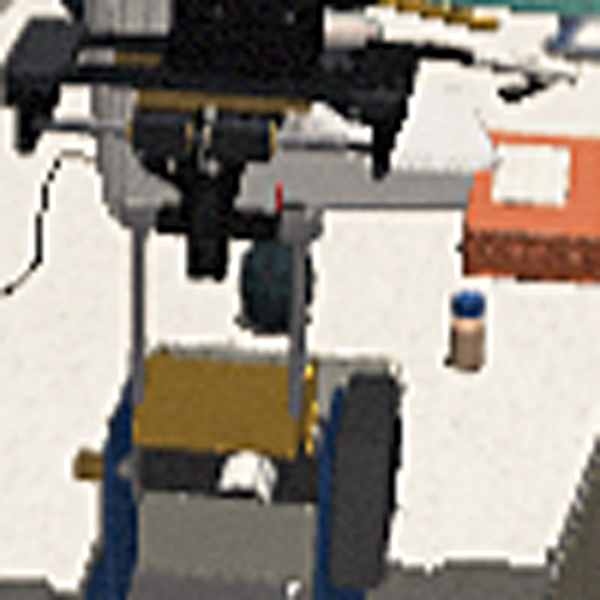

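>>> play_rows(series=[[0,-0.036,0.017,0,0,0,0],[0,-0.036,0.017,0,0,0,0],[0,-0.036,0.018,0,0,0,0],[0,-0.035,0.019,0,0,0,0],[0,-0.035,0.02,0,0,0,0],[0,-0.034,0.021,0,0,0,0],[0,-0.034,0.022,0,0,0,0],[0,-0.033,0.023,0,0,0,0]])

```text
time: 22.85
position: [0.4463, 0.1732, 0.2449]
tool_rot: [-0.532, 0.466, -0.465, 0.532]
ft_force: [0.3, 4.7, -4.0]
grip_width: 0.0003
```

>>> play_rows(series=[[0,-0.032,0.025,0,0,0,0],[0,-0.031,0.025,0,0,0,0],[0,-0.03,0.025,0,0,0,0],[0,-0.03,0.025,0,0,0,0],[0,-0.03,0.02,0,0,0,0],[0,-0.03,0,0,0,0,0],[0,-0.03,0,0,0,0,0],[0,0,0,0,0,0,0]])

```text
time: 23.52
position: [0.4443, 0.1934, 0.2337]
tool_rot: [-0.532, 0.465, -0.466, 0.532]
ft_force: [0.4, -0.2, -0.0]
grip_width: 0.0004
```

Run:
```python
from h import *
tip()
for n in("side","wrist"):
  im=eyes.camera(n);cv2.imwrite(f"pics/{n}13.png",im[:,:,::-1])
crop("pics/side13.png","pics/s13c.png",270,110,400,240,6)
```

```text
t 23.5167 tipper xyz mm [-138.5    1.8  233.7] F [ 0.2  0.4 -0. ] q6 [ 0.18  0.36  1.79 -0.    0.99  0.05] w 0.0004
```

View pics/s13c.png

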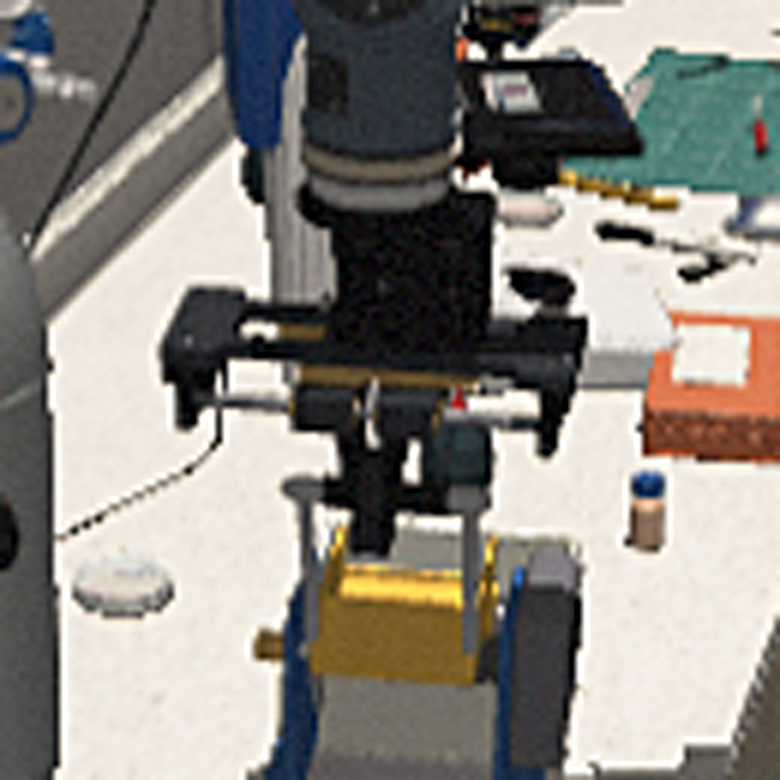

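>>> play_rows(series=[[0,-0.15,0,0,0,0,0],[0,-0.3,0,0,0,0,0],[0,-0.3,-0.1,0,0,0,0],[0,-0.3,-0.2,0,0,0,0],[0,-0.3,-0.2,0,0,0,0],[0,-0.3,-0.1,-0.1,0,0,0],[0,-0.3,0,-0.1,0,0,0],[0,-0.3,0,-0.2,0,0,0],[0,-0.3,0,-0.2,0,0,0],[0,-0.3,0,-0.2,0,0,0],[0,0,0,0,0,0,0]])

```text
time: 24.53
position: [0.3227, 0.469, 0.2936]
tool_rot: [-0.533, 0.465, -0.463, 0.534]
ft_force: [0.1, 0.9, 0.5]
grip_width: 0.0005
```

Run:
```python
from h import *
tip()
for n in("side","top"):
  im=eyes.camera(n);cv2.imwrite(f"pics/{n}14.png",im[:,:,::-1])
crop("pics/side14.png","pics/s14c.png",270,130,400,240,6)
crop("pics/top14.png","pics/t14c.png",260,140,460,280,4)
for a,b,o in(("top0","top14","t"),):
  pass
```

```text
t 24.5333 tipper xyz mm [-427.8  -81.9  293.6] F [-0.9  0.2  0.5] q6 [0.77 0.4  1.52 0.   1.22 0.63] w 0.0005
```

View pics/t14c.png

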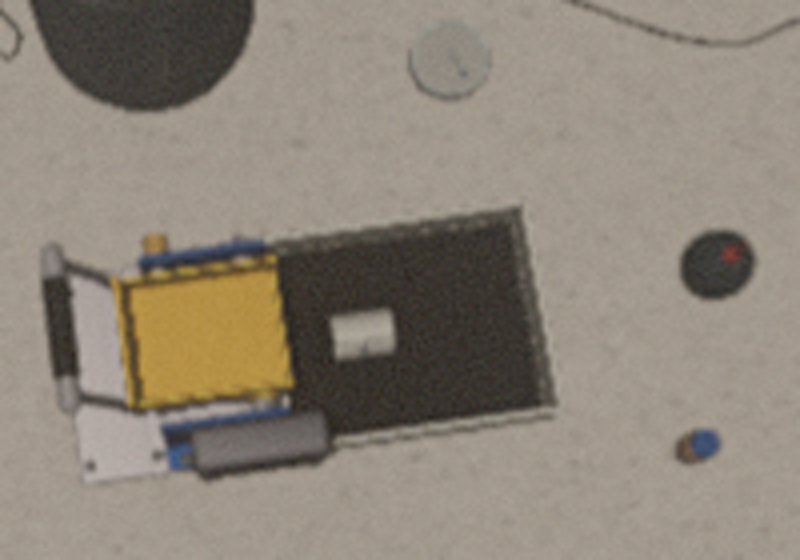

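View pics/side14.png

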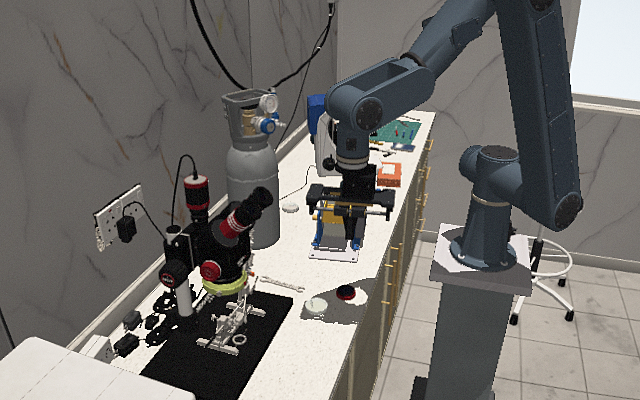

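View pics/s14c.png

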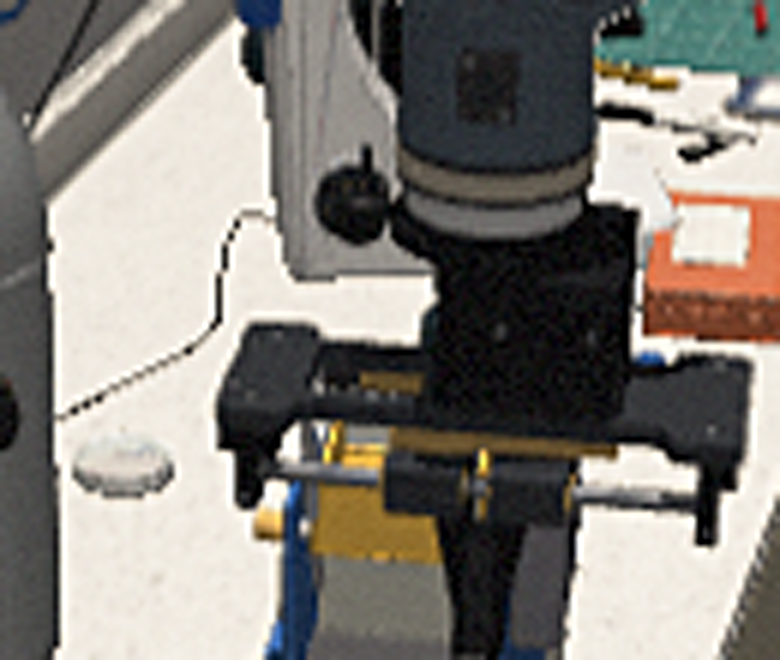

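Run:
```python
from h import *
a=cv2.imread("pics/top0.png");b=cv2.imread("pics/top14.png")
g=lambda i,x0,y0,x1,y1:np.float32(cv2.cvtColor(i,cv2.COLOR_BGR2GRAY)[y0:y1,x0:x1])
for n,bx in(("bar+bucket",(262,192,336,250)),("blower",(425,192,455,220)),("vial",(424,242,446,262)),("dish",(358,142,388,168)),("left",(205,140,250,225))):
  w=cv2.createHanningWindow((bx[2]-bx[0],bx[3]-bx[1]),cv2.CV_32F); print(n,cv2.phaseCorrelate(g(a,*bx),g(b,*bx),w))
crop("pics/top14.png","pics/t14d.png",120,130,320,290,4)
```

```text
bar+bucket ((0.3860210779054327, -0.023973712409620873), 0.8758245542314318)
blower ((-0.1871852076768281, -0.021616221206681274), 0.8169765588972303)
vial ((0.02230973711131945, -0.04262055168022094), 0.8773632804552715)
dish ((-0.2714736658174992, 0.3704822830967416), 0.9026341738524261)
left ((0.5159310070234753, -0.07454815472788567), 0.9685050984370855)
```

View pics/t14d.png

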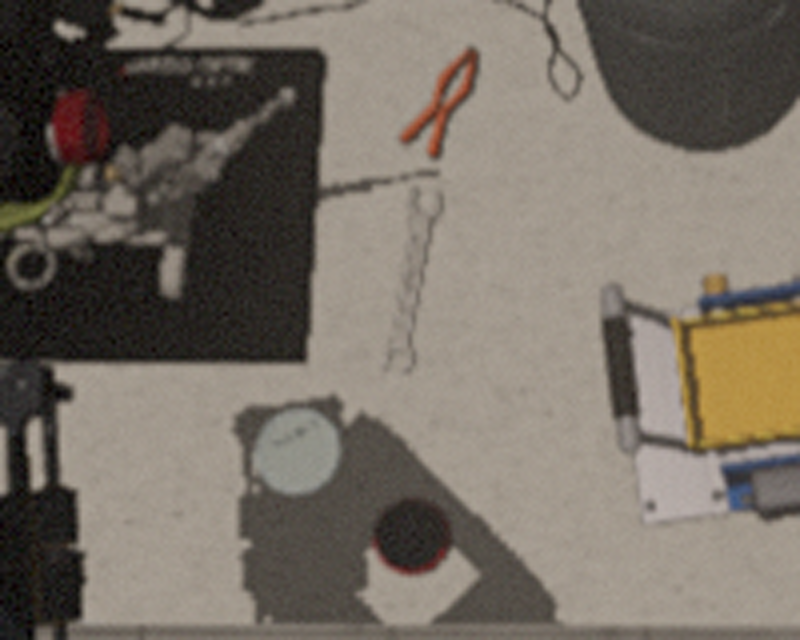

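Run:
```python
from rig import ticket
print(ticket.hand_in())
```

```text
the job is handed in; nothing more can be done
None
```

The job is done and handed in at about 25 s of the 67 s allowed. One measurement, described below, did not fully agree with the stop being rigid.

**What I did**
- **Can:** I stood it upright in the bucket, let go, and checked this in the wrist and side pictures.
- **Push:** I pushed the bar past the latch and followed its circle, slowly towards the end. It met the stop at about 0.93 rad.
- **Stop:** I pressed until the force along the bar's path was about 14 N, against about 4 N from the spring. The total force I measured stayed near 15 N, below the 25 N limit.
- **Return:** I guided the bar back at about 0.4 rad/s or less. The finger stayed in contact until the bucket was home, then I moved clear.

**Last checks**
- The top picture shows the can lying inside the white tray.
- The bucket and bar match the starting picture to about 0.4 px, roughly 1 mm. The latch itself was not tested separately.
- The blower, vial and one dish also match to within about 0.5 px. I checked the other bystanders only by eye, and they look unmoved.
- The robot is touching nothing.

**What disagreed:** the stop felt softer than the rigid one described. The bar still moved about 8 mm, to roughly 0.98 rad, while the force rose by 1 to 2 N per mm. I took it to be the stop because the force was well above the spring's 7 N maximum and the pictures showed nothing else in the way.

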